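Clear the wire slicer with the scraper

TASK

Clear the wire slicer for cleaning: swing its wire bow all the way up and leave it up, then take the scraper from its slanted stand and with its blade gently sweep the three cheeses off the marble board into the shallow tray beside it, without touching them with the gripper or arm and without crushing them. Then lean the scraper back in its stand as it stood, blade edge down in the trough, and leave everything else on the counter where it is.

Things in the scene. Friction and masses are not known exactly. Their poses are not given: they have to be found in the camera images.
- wire_slicer: Cheese wire slicer, fixed: marble board with a hinged wire bow. Stands right or left of the tray, turned up to 0.15 rad. Origin on the counter under the board; x points to the hinge at the back (away from the robot), y to its left, z up. The board's flat top is 26 mm up and spans x -76 to +75, y -98 to +106 mm. At x 77 to 106 mm stand two hinge blocks, 46 mm high.
- wire_slicer_bow (a joint): Wire bow's angle, rad: 0 down on the board, positive up, 1.66 its stop just past upright. A U of 6 mm rod: side arms outside the board at slicer y -123 and +130 mm, pivoting at bow_hinge about the slicer's y; positive lifts the grip and carries it back. Starts at 0.55 to 0.85 and stays by friction where it is left; lifting at the grip takes 2 to 5 N.
- bow_grip (a point): Centre of the bow's round wooden grip, 22 mm in diameter, 104 mm long, its axis along the slicer's y; 190 mm from the hinge. At bow angle 0 it lies at x -98, y +4, z 20 mm in the slicer's frame.
- bow_hinge (a point): Point on the bow's hinge axis (slicer frame x +91, y +4, z 38 mm). The axis runs along the slicer's y; a 6 mm rod lies on it from y -127 to +135 mm.
- tray: Shallow aluminium tray, fixed, 190 (x) x 194 (y) mm, axes parallel to the slicer's. Origin at the centre of its underside; inner floor 3 mm, rim 20 mm above the counter, 6 mm below the board's top; walls 3 mm. One y side stands against the board's edge (gap 4 to 15 mm); its centre is 210 mm from the slicer's origin along the slicer's +y or -y.
- brick_a: Grey ash-coated cheese, truncated pyramid with base 57 x 63 mm, 54 mm high, about 0.16 kg. Origin at the centre of its base. Stands on the marble board.
- brick_b: The second grey ash-coated cheese, base 57 x 63 mm, 56 mm high, about 0.16 kg. Origin at the centre of its base. Stands on the marble board.
- drum: Pale cylindrical cheese, 64 mm across, 72 mm high, about 0.21 kg. Origin at the centre of its base. Stands upright on the marble board, towards its back.
- brick_a_mid (a point): Centre of the first brick, 27 mm above its base.
- brick_b_mid (a point): Centre of the second brick, 28 mm above its base.
- drum_mid (a point): Centre of the drum, 36 mm above its base.
- scraper: Loose bench scraper, 140 mm tall, 0.26 kg: steel blade 120 mm wide, 3 mm thick; full-width wooden grip 26 mm thick (x), 120 mm wide (y), 40 mm high (z 100 to 140 mm), to be gripped across its thickness. Origin at the middle of the blade's lower edge; x normal to the blade, z from edge to grip. It leans in the stand, grip towards the robot, z 35 degrees from vertical.
- scraper_edge (a point): Middle of the blade's lower edge (the scraper's origin).
- scraper_grip (a point): Centre of the scraper's wooden grip, 120 mm from the blade's edge.
- stand: Fixed slanted scraper stand of steel sheet, 118 x 138 mm, turned up to 0.25 rad. Origin at the centre of its underside; front (-x) to the robot. The back rest under the blade rises towards -x, 35 degrees from vertical, 78 mm long from the trough, 128 mm wide. The trough at its foot is 18 mm wide with a 22 mm keeper lip on the +x side, and open at both ends.
- stand_trough (a point): Where the middle of the blade's lower edge rests: 35 mm towards +x and 20 mm up in the stand's frame. Here the blade lies against the back rest; 15 mm of the trough's width is free on the keeper's side of it.
- stand_head (a point): Where the centre of the scraper's grip is when the scraper rests in the stand: 120 mm from stand_trough, upward and towards the stand's -x.
- pyramid: Bystander: pale pyramid cheese, 78 mm square, 80 mm high, beside the stand. Origin at the centre of its base.
- small_pyramid: Bystander: pale pyramid cheese, 79 mm square, 80 mm high, at the left. Origin at the centre of its base.
- small_drum: Bystander: pale drum cheese, 63 mm across, 72 mm high, at the left. Origin at the centre of its base.
- honey_jar: Bystander: glass jar of honey, 71 mm across, 110 mm high, behind the slicer and tray, nearer than the like jar at the very back. Origin at the centre of its base.
- jam_jar: Bystander: glass jar of red jam, 76 mm across, 112 mm high, behind the slicer and tray, nearer than the like jar at the very back. Origin at the centre of its base.

How it is judged:
On the way, in this order (a step that is already met when the one before it is completed fails the run):
1. the wire bow is raised fully up (beyond 1.45 rad) (value of joint wire_slicer_bow above 1.45 rad), for 0.2 s.
2. the scraper is lifted out of its stand (distance between scraper_edge and stand_trough above 0.12 m), for 0.2 s.
3. all three cheeses lie in the tray, bow still up (x of brick_a_mid in the frame of tray between -0.074 and 0.074 m and y of brick_a_mid in the frame of tray between -0.074 and 0.074 m and z of each of brick_a_mid, brick_b_mid, drum_mid in the frame of tray below 0.1 m and x of brick_b_mid in the frame of tray between -0.074 and 0.074 m and y of brick_b_mid in the frame of tray between -0.074 and 0.074 m and x of drum_mid in the frame of tray between -0.074 and 0.074 m and y of drum_mid in the frame of tray between -0.074 and 0.074 m and value of joint wire_slicer_bow above 1.45 rad), for 0.2 s.
At the end, for the whole second after the job is handed in: All three cheeses are at rest inside the tray (each cheese's centre within 74 mm of the tray's centre in the tray's x and y and below 100 mm), the bow is up beyond 1.45 rad, and the scraper rests in its stand, released (blade edge within 25 mm of stand_trough, grip within 30 mm of stand_head) (all of step 3 and distance between scraper_edge and stand_trough below 0.025 m and distance between scraper_grip and stand_head below 0.03 m and linear speed of each of brick_a, brick_b, drum, scraper below 0.02 m/s); the robot touches nothing.
It fails at once if the gripper or arm touches one of the three cheeses (contact force between any of brick_a, brick_b, drum and the fingers above 0.5 N or contact force between any of brick_a, brick_b, drum and the arm above 0.5 N).
It fails at once if the scraper presses one of the three cheeses with more than 15 N (contact force between scraper and brick_a above 15 N or contact force between scraper and brick_b above 15 N or contact force between scraper and drum above 15 N).
It fails at once if a bystander (pyramid, jar or drum) is moved more than 20 mm (distance of any of pyramid, honey_jar, jam_jar, small_drum, small_pyramid from where it was at the start of the episode above 0.02 m).
It also fails if it takes over 72 s, if anything falls off the work surface, if the arm or the gripper's body presses on something with over 40 N, if the wrist force passes 120 N, or if a joint passes its speed limit or range.

ROBOT

A 7-joint arm with a two-finger parallel gripper is mounted at the origin on a cart in front of the work surface, level with it; the furniture and walls round the work are solid. World frame = base frame: x ahead of the robot, y to its left, z up, the work surface at z = 0. Lengths are in m, angles in rad, forces in N, time in s.
With the tool pointing down it reaches from about 0.35 to 0.9 m from the base axis. Payload 8.1 kg.
Tool frame: the origin (TCP) lies on the centre line of the jaws, within the pads' length; the fingertips stand 17 mm ahead of it and the grasp point (between the pads) lies 2 mm behind it; z points along the fingers, y is the direction in which the jaws open and shut (so a half turn about z gives the same grasp; the last joint's range is limited). The gripper opens to 92 mm and grips with 3 to 60 N. Pads are 19 mm wide; open, the fingers measure 130 mm over their backs; the gripper's body (75 mm by 190 mm) begins 47 mm behind the grasp point.
Start: joints at [1.163, 0.434, 0.025, 1.573, -0.012, 1.134, -0.075], TCP at [0.188, -0.596, 0.244] pointing down, gripper open.
Joint ranges: [-2.62, 2.62], [-0.44, 2.09], [-1.27, 1.32], [0.08, 2.57], [-1.32, 4.46], [0.12, 2], [-2.74, 2.74]. Speed limits (rad/s): [2.22, 2.22, 3.01, 3.01, 3.14, 3.14, 3.14].

INTERFACE

Orientations are given as a rotation vector (axis times angle).
In Python, from cell import arm gives the robot as it stands.
- The arm moves only by the shell command python3 -m creep 'ROWS' [FORCE]. ROWS is JSON, a list that holds one entry, the list of rows, each a list of 7 numbers: the shift along the world's x, y, z in cm, then the turn, a rotation vector about the world's x, y, z in degrees, then the opening, from -1 (shut) to 1 (fully open), so that 0 is half open. In form: [[[tx, ty, tz, ax, ay, az, jaw], ...]]. A call has 1 to 5 rows; each row is the pose to reach, as a shift and turn from the pose commanded when the call began; what a row does not reach only later rows make up. A row lasts 1/10 s, in which the tool goes at most 50 mm and 8.59 degrees, less where a joint would pass 70% of its speed; a pose out of reach is approached as far as the arm can. A call with a gripper value outside its range is refused whole. The fingers move at their own pace and stop on an object; FORCE is the grip in N (left out, the last holds). Time passes only in rows, so rows that repeat a pose let the fingers close. It gives the time, the measured TCP pose, the force and the opening at its end, in the units of the state.
- arm.observe(): the state, without advancing time (a new reading comes with each control period).
- arm.get_image(name): name is "scene" or "top" or "wrist"; returns the picture (480x640x3 uint8, red, green, blue); there is no depth.
- arm.camera_model(name): a dict with "vfov" (degrees; the focal length in pixels is half the picture's height over the tangent of half this angle, whatever the lens; pixels are square), "cx", "cy" (the principal point, pixels), "cam_to_world" (4x4, takes a point from camera to world coordinates); the wrist camera has in their place "T_tool_cam" (4x4, takes a point from camera to tool coordinates, whose origin is the TCP and whose axes are the flange's). Camera axes: x right, y down, z forward; pixel columns grow to the right and rows downward; lengths in m; the calibration is good to about 2 mm. A picture is of the moment at which its call begins: read the wrist's pose just before it. camera_model takes no time and is no camera call.
- arm.sign_off(): hands the job in, once; it reports no verdict.
The state is a dict: "clock": time; "joints": joint angles; "dq": joint speeds; "joint_efforts": joint torques, N m; "position": TCP position; "ee_rot": TCP orientation; "force": force on the tool from outside, world axes, zero at the start; "ft_torque": the same for the moment, N m; "width": opening from 0.0 (shut) to 1.0 (fully open).
Only numpy, scipy, OpenCV 4.12 (cv2) and the standard library are available. Lean on these libraries where they do the work, as an engineer would, in place of code of your own. Each camera call takes 0.05 s, during which the arm holds its last target.

## Working session

There is one attempt and no reset: what is moved stays moved. The work goes in short steps, Python scripts to look and compute and a shell command to move; the robot and the scene stay as the last step left them, time stands still between calls to the robot, and variables do not carry over. Pictures are saved under pics/ and viewed, and the job is handed in when it is done.

```bash
ls; mkdir -p pics; python3 - <<'E'
from cell import arm
import cv2,numpy as np
print(arm.observe())
for n in ["scene","top"]:
    im=arm.get_image(n); cv2.imwrite(f"pics/{n}0.png",im[:,:,::-1]); 
    print(n,arm.camera_model(n))
print(arm.camera_model("wrist"))
E
```

```text
pics
{'clock': 0.0, 'joints': array([ 1.16339437,  0.4352717 ,  0.02498303,  1.57409273, -0.01158224,
        1.13398189, -0.07511524]), 'dq': array([ 0.00043054, -0.00062667, -0.0012393 ,  0.00013635,  0.00063586,
       -0.0004572 ,  0.00144536]), 'joint_efforts': array([-3.78776977e-04, -6.67845297e+01,  9.84746888e-01, -3.14448881e+01,
       -6.05962845e-02,  4.29442304e-02,  1.31697066e-04]), 'position': array([ 0.1873585 , -0.59575466,  0.2429165 ]), 'ee_rot': array([-3.10366203e+00, -4.76559906e-01,  6.40717501e-04]), 'force': array([-0.30315645,  0.68799192,  0.2308226 ]), 'ft_torque': array([ 0.07052138, -0.00132621, -0.0125007 ]), 'width': 0.9987650868079799}
scene {'vfov': 57.41326837228487, 'cx': 308.37565659675585, 'cy': 239.03088913135073, 'cam_to_world': array([[-0.73569855, -0.33995719,  0.5858129 , -0.12385925],
       [-0.67702267,  0.3439564 , -0.65064145,  0.89401113],
       [ 0.01969614, -0.87528459, -0.48320695,  0.70281423],
       [ 0.        ,  0.        ,  0.        ,  1.        ]])}
top {'vfov': 50.10676197581804, 'cx': 315.2718049196027, 'cy': 243.79208662030769, 'cam_to_world': array([[ 5.80139483e-04, -9.94446075e-01,  1.05245745e-01,
         4.45502381e-01],
       [-9.99960805e-01,  3.52916007e-04,  8.84665388e-03,
         8.45348447e-02],
       [-8.83466314e-03, -1.05246753e-01, -9.94406893e-01,
         1.47152201e+00],
       [ 0.00000000e+00,  0.00000000e+00,  0.00000000e+00,
         1.00000000e+00]])}
{'vfov': 63.78150225926681, 'cx': 313.34839539954663, 'cy': 236.47479109427007, 'T_tool_cam': array([[-2.83670051e-04, -9.59721479e-01, -2.80953023e-01,
         7.60880726e-02],
       [ 9.99999955e-01, -2.43832278e-04, -1.76751841e-04,
         1.69500816e-04],
       [ 1.01127122e-04, -2.80953061e-01,  9.59721505e-01,
        -1.40014823e-01],
       [ 0.00000000e+00,  0.00000000e+00,  0.00000000e+00,
         1.00000000e+00]])}
```

View pics/scene0.png

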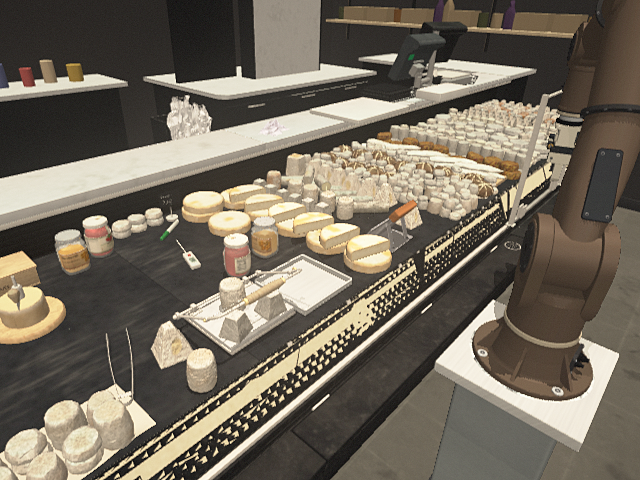

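View pics/top0.png

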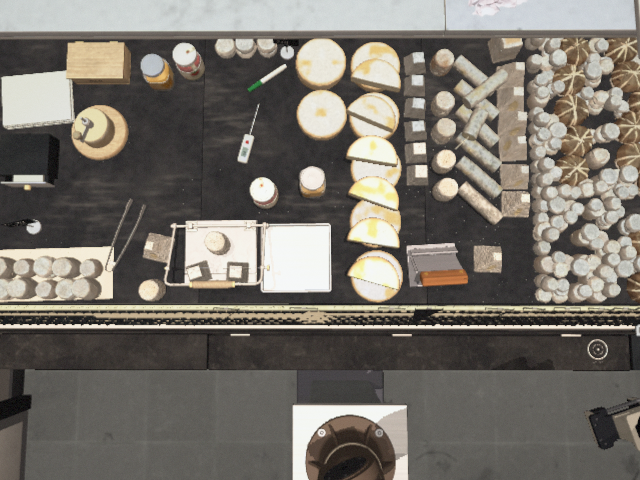

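```bash
cat > h.py <<'E'
import numpy as np,cv2
from cell import arm
from scipy.spatial.transform import Rotation as R
def cam(n):
    m=arm.camera_model(n); f=240/np.tan(np.radians(m['vfov'])/2)
    return f,m['cx'],m['cy'],m
def wristT():
    s=arm.observe(); T=np.eye(4);T[:3,:3]=R.from_rotvec(s['ee_rot']).as_matrix();T[:3,3]=s['position']
    return T@arm.camera_model('wrist')['T_tool_cam']
def ray2z(n,u,v,z,T=None):
    f,cx,cy,m=cam(n)
    T=m['cam_to_world'] if T is None else T
    d=T[:3,:3]@np.array([(u-cx)/f,(v-cy)/f,1]); o=T[:3,3]
    return o+d*(z-o[2])/d[2]
def proj(n,p,T=None):
    f,cx,cy,m=cam(n)
    T=m['cam_to_world'] if T is None else T
    q=np.linalg.inv(T)@np.append(p,1)
    return np.array([f*q[0]/q[2]+cx,f*q[1]/q[2]+cy])
def crop(path,out,x0,y0,x1,y1,k):
    im=cv2.imread(path)[y0:y1,x0:x1]; cv2.imwrite(out,cv2.resize(im,None,fx=k,fy=k,interpolation=cv2.INTER_CUBIC))
E
python3 - <<'E'
from h import *
crop('pics/top0.png','pics/t0a.png',140,205,340,310,4)
crop('pics/top0.png','pics/t0b.png',390,230,520,300,6)
crop('pics/scene0.png','pics/s0a.png',160,190,440,360,2.8)
E
```

```text
(no output)
```

View pics/t0a.png

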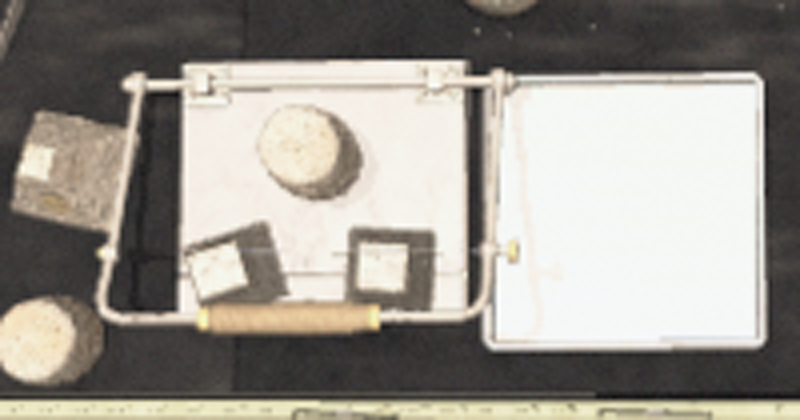

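View pics/t0b.png

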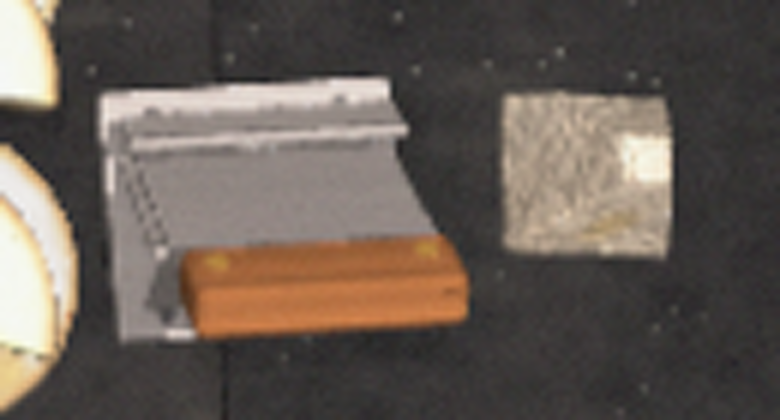

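View pics/s0a.png

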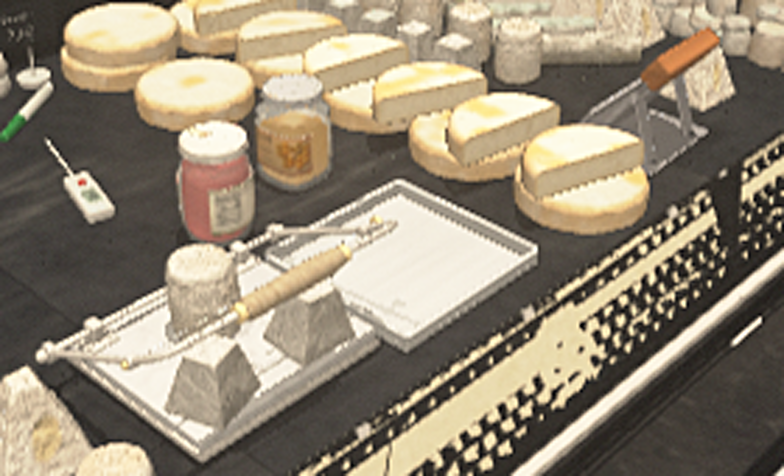

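```bash
python3 - <<'E'
from h import *
t=lambda u,v,z:ray2z('top',140+u/4,205+v/4,z).round(4)
for n,u,v,z in [('hingeL',130,84,.038),('hingeR',507,80,.038),('trayFR',766,348,.02),('trayBR',763,73,.02),('trayFL',487,348,.02),('boardL',180,300,.026),('boardLb',182,66,.026),('boardRb',467,64,.026),('boardR',468,300,.026),('drumtop',302,148,.098),('bA',216,271,.08),('bB',382,267,.08),('gripL',202,319,.13),('gripR',376,318,.13)]: print(n,t(u,v,z))
b=lambda u,v,z:ray2z('top',390+u/6,230+v/6,z).round(4)
for n,u,v,z in [('gtopL',190,255,.13),('gtopR',460,243,.13),('lipL',135,145,.022),('lipR',405,130,.022),('standBL',100,92,.02),('standBR',390,80,.02),('standFL',122,340,.0)]: print(n,b(u,v,z))
E
```

```text
hingeL [0.6479 0.5007 0.038 ]
hingeR [0.6506 0.2342 0.038 ]
trayFR [0.4627 0.0517 0.02  ]
trayBR [0.6581 0.0533 0.02  ]
trayFL [0.4626 0.2482 0.02  ]
boardL [0.4961 0.4643 0.026 ]
boardLb [0.6625 0.4674 0.026 ]
boardRb [0.6638 0.2641 0.026 ]
boardR [0.4961 0.2613 0.026 ]
drumtop [0.5958 0.3657 0.098 ]
bA [0.5138 0.4261 0.08  ]
bB [0.5166 0.3133 0.08  ]
gripL [0.4801 0.4222 0.13  ]
gripR [0.4807 0.3085 0.13  ]
gtopL [ 0.5121 -0.181   0.13  ]
gtopR [ 0.5173 -0.2982  0.13  ]
lipL [ 0.5693 -0.1776  0.022 ]
lipR [ 0.5764 -0.3048  0.022 ]
standBL [ 0.5946 -0.1619  0.02  ]
standBR [ 0.6003 -0.2989  0.02  ]
standFL [ 0.4782 -0.1736  0.    ]
```

```bash
python3 -m creep '[[[1,3,2.5,0,0,4,1],[2.5,7.8,4,0,0,8,1],[4,12.5,5,0,0,12,1],[5.5,17.2,6,0,0,16,1],[7,22,6,0,0,20,1]]]' 20
python3 -m creep '[[[1.5,4.7,0,0,0,4,1],[3,9.4,0,0,0,8,1],[4.5,14.1,0,0,0,12,1],[6,18.8,0,0,0,16,1],[7.5,23.5,0,0,0,20,1]]]'; python3 -c "
from h import *; s=arm.observe(); print(s['joints'].round(2),s['force'])"
```

```text
clock: 0.6
position: [0.2571, -0.3779, 0.3046]
ee_rot: [2.972, 1.012, 0.001]
force: [1.9, -0.6, 0.7]
width: 0.999
clock: 1.1
position: [0.3314, -0.1425, 0.3037]
ee_rot: [2.752, 1.513, -0.0]
force: [1.5, -0.9, -0.8]
width: 1.001
[ 0.71 -0.04 -0.42  2.02 -0.02  1.16 -0.28] [ 1.52830212 -0.90903015 -0.76446505]
```

```bash
python3 -m creep '[[[1.4,4.7,0,0,0,4,1],[2.8,9.4,0,0,0,8,1],[4.2,14.1,0,0,0,12,1],[5.6,18.8,0,0,0,16,1],[7,23.5,0,0,0,20,1]]]'
python3 -m creep '[[[1.4,4.7,0,0,0,4,1],[2.8,9.4,0,0,0,8,1],[4.2,14.1,0,0,0,12,1],[5.6,18.8,0,0,0,13,1],[6,21,0,0,0,13,1]]]'; python3 - <<'E'
from h import *; s=arm.observe(); print(s['joints'].round(2),s['position'])
T=wristT(); np.save('T1.npy',T); im=arm.get_image('wrist'); cv2.imwrite('pics/w1.png',im[:,:,::-1])
print(R.from_rotvec(s['ee_rot']).as_matrix().round(3))
E
```

```text
clock: 1.6
position: [0.4015, 0.0923, 0.3038]
ee_rot: [2.448, 1.968, 0.0]
force: [0.9, -1.6, -0.1]
width: 0.994
clock: 2.1
position: [0.4615, 0.3045, 0.3029]
ee_rot: [-2.207, -2.232, -0.001]
force: [0.4, -0.8, 1.1]
width: 0.999
[-0.07  0.4  -0.84  1.61  0.3   1.27 -0.95] [0.461529   0.30453108 0.30294412]
[[-0.011  1.    -0.001]
 [ 1.     0.011  0.002]
 [ 0.002 -0.001 -1.   ]]
```

View pics/w1.png

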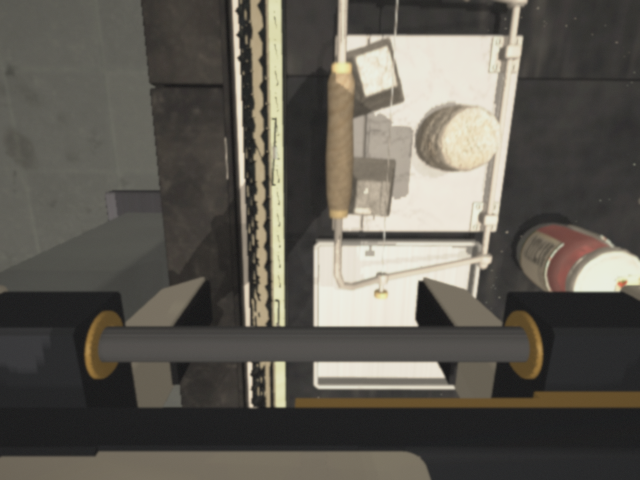

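```bash
python3 - <<'E'
from h import *
T=np.load('T1.npy')
w=lambda n,u,v,z:print(n,ray2z('wrist',u,v,z,T).round(4))
w('gl',341,66,.13);w('gr',338,215,.13);w('gm',340,140,.13)
w('A',377,70,.08);w('B',373,185,.081);w('drum',469,135,.098)
w('boardRF',352,231,.026);w('boardRB',500,231,.026);w('trayFL',315,242,.02);w('trayFR',315,386,.02);w('trayBL',476,240,.02)
w('jamtop',610,275,.112)
E
```

```text
gl [0.4809 0.4223 0.13  ]
gr [0.4819 0.3079 0.13  ]
gm [0.4818 0.3685 0.13  ]
A [0.5155 0.4262 0.08  ]
B [0.5173 0.326  0.081 ]
drum [0.5953 0.3728 0.098 ]
boardRF [0.505  0.2658 0.026 ]
boardRB [0.6707 0.2678 0.026 ]
trayFL [0.4637 0.2506 0.02  ]
trayFR [0.4661 0.0569 0.02  ]
trayBL [0.6479 0.2552 0.02  ]
jamtop [0.7346 0.2502 0.112 ]
```

```bash
python3 - <<'E'
from h import *
T=np.load('T1.npy')
for z in (.08,.09,.1,.11): print(z,.482+(.13-z)/.092*.167,ray2z('wrist',393,40,z,T).round(4),ray2z('top',240,267.5,z).round(4))
E
python3 -m creep '[[[1,3,-3,0,0,0,0.4],[2.05,6.15,-6,0,0,0,0.1],[2.05,6.15,-10,0,0,0,0.1],[2.05,6.15,-12,0,0,0,0.1],[2.05,6.15,-12,0,0,0,0.1]]]' 20
```

```text
0.08 0.5727608695652174 [0.5278 0.45   0.08  ] [0.5281 0.3013 0.08  ]
0.09 0.5546086956521739 [0.5259 0.4481 0.09  ] [0.5275 0.2997 0.09  ]
0.1 0.5364565217391304 [0.5241 0.4462 0.1   ] [0.5269 0.2982 0.1   ]
0.11 0.5183043478260869 [0.5223 0.4442 0.11  ] [0.5263 0.2966 0.11  ]
clock: 2.65
position: [0.4807, 0.3602, 0.1801]
ee_rot: [-2.212, -2.23, 0.01]
force: [-0.5, 0.1, -0.6]
width: 0.614
```

```bash
python3 -m creep '[[[-0.3,0.2,0,0,0,0,-0.2],[-0.3,0.2,0,0,0,0,-0.2],[-0.3,0.2,0,0,0,0,-0.2]]]' 20; python3 - <<'E'
from h import *
s=arm.observe(); print(s['joints'].round(2))
T=wristT(); im=arm.get_image('wrist'); cv2.imwrite('pics/w2.png',im[:,:,::-1])
E
```

```text
clock: 2.95
position: [0.4795, 0.3646, 0.1854]
ee_rot: [2.212, 2.23, 0.004]
force: [0.7, 0.4, 0.4]
width: 0.407
[-0.22  0.57 -0.78  1.66  0.44  1.09 -1.12]
```

View pics/w2.png

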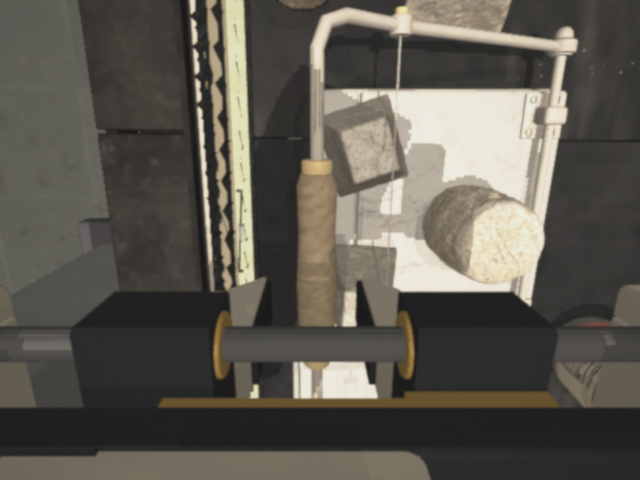

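```bash
python3 -m creep '[[[0.1,0.2,-3,0,0,0,-0.2],[0.2,0.3,-5.5,0,0,0,-0.2],[0.2,0.3,-5.6,0,0,0,-0.4],[0.2,0.3,-5.6,0,0,0,-0.7],[0.2,0.3,-5.6,0,0,0,-0.7]]]' 15
python3 -m creep '[[[0,0,0,0,0,0,-0.7],[0,0,0,0,0,0,-0.7]]]' 15
```

```text
clock: 3.5
position: [0.4815, 0.3675, 0.1291]
ee_rot: [2.213, 2.23, 0.003]
force: [0.4, 0.5, -3.3]
width: 0.235
clock: 3.7
position: [0.4813, 0.3675, 0.1288]
ee_rot: [2.212, 2.23, 0.002]
force: [-0.8, 0.2, 1.2]
width: 0.238
```

```bash
python3 -m creep '[[[0.94,0,1.52,0,0,0,-0.7],[2.1,0,3.05,0,0,0,-0.7],[3.41,0,4.45,0,0,0,-0.7],[4.85,0,5.71,0,0,0,-0.7],[6.4,0,6.83,0,0,0,-0.7]]]' 15
```

```text
clock: 4.2
position: [0.5398, 0.3686, 0.1983]
ee_rot: [-2.204, -2.232, 0.008]
force: [-17.2, -3.9, 16.5]
width: 0.24
```

```bash
python3 -m creep '[[[0,0,0,0,0,0,-0.7],[0,0,0,0,0,0,-0.7]]]' 15; python3 -c "
from h import *; s=arm.observe(); print(s['ft_torque'].round(2))
crop
im=arm.get_image('scene'); cv2.imwrite('pics/s2.png',cv2.resize(im[150:380,130:450,::-1],None,fx=2.4,fy=2.4))"
```

```text
clock: 4.4
position: [0.5423, 0.3689, 0.1995]
ee_rot: [-2.208, -2.231, 0.0]
force: [-14.4, -6.0, 22.0]
width: 0.237
[-1.09  3.22  0.08]
```

View pics/s2.png

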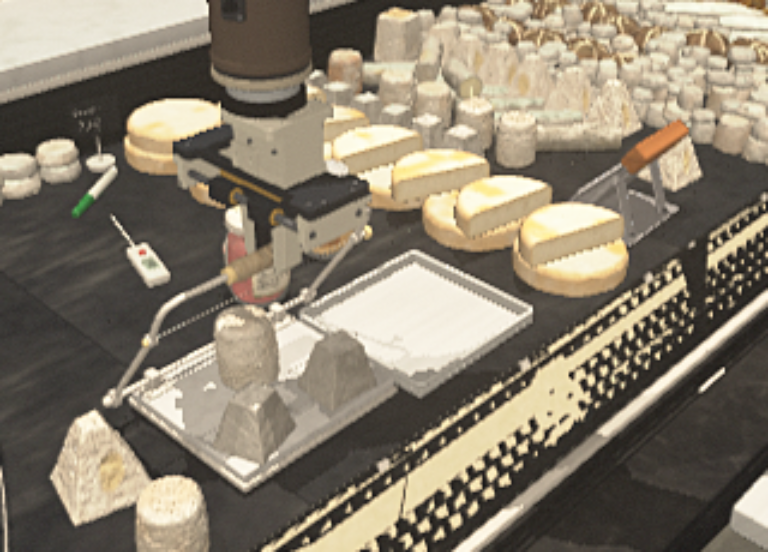

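```bash
python3 -m creep '[[[1.0,0,1.3,0,0,0,-0.7],[2.75,0,2.2,0,0,0,-0.7]]]' 10;python3 -m creep '[[[0,0,0,0,0,0,-0.7]]]' 10
```

```text
clock: 4.65
position: [0.5707, 0.3678, 0.219]
ee_rot: [-2.209, -2.232, 0.002]
force: [-4.2, 0.1, 1.3]
width: 0.24
clock: 4.75
position: [0.5741, 0.3677, 0.2203]
ee_rot: [-2.214, -2.229, -0.005]
force: [-2.6, -1.7, 8.2]
width: 0.241
```

```bash
python3 -m creep '[[[1.8,0,0.8,0,0,0,-0.7],[3.65,0,1.3,0,0,0,-0.7],[5.55,0,1.6,0,0,0,-0.7],[7.0,0,1.7,0,0,0,-0.7],[7.0,0,1.7,0,0,0,-0.7]]]' 10
```

```text
clock: 5.25
position: [0.6446, 0.3678, 0.2363]
ee_rot: [-2.214, -2.228, -0.006]
force: [1.9, 1.4, 4.8]
width: 0.237
```

```bash
python3 -c "
from h import *; s=arm.observe(); print(s['joints'].round(2))
im=arm.get_image('scene'); cv2.imwrite('pics/s3.png',cv2.resize(im[110:370,130:450,::-1],None,fx=2.3,fy=2.3))"
```

```text
[-0.22  0.74 -0.72  1.2   0.47  1.36 -0.9 ]
```

View pics/s3.png

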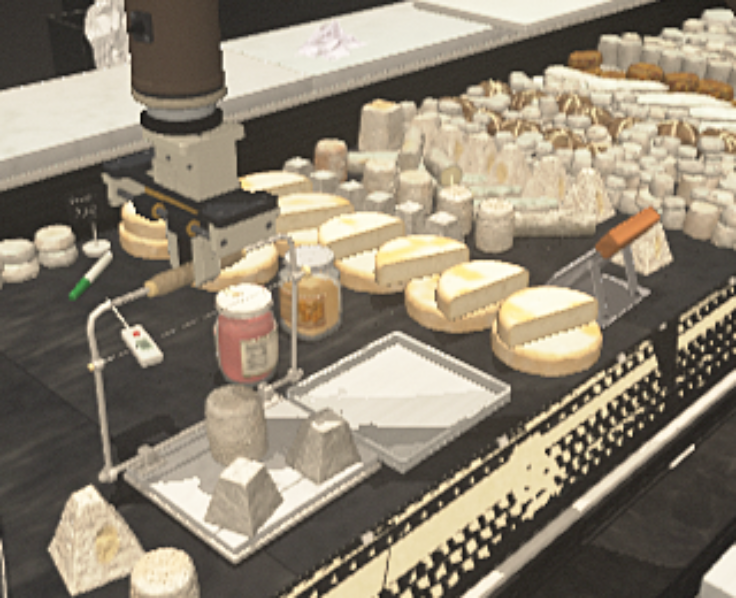

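```bash
python3 -m creep '[[[0,0,0,0,0,0,-0.3],[0,0,0,0,0,0,-0.1],[0,0,3,0,0,0,-0.1],[0,0,7,0,0,0,0],[-2,-4,8,0,0,0,0.2]]]' 10;python3 -c "
from h import *; im=arm.get_image('scene'); cv2.imwrite('pics/s4.png',cv2.resize(im[110:370,130:450,::-1],None,fx=2.3,fy=2.3))"
```

```text
clock: 5.8
position: [0.6225, 0.333, 0.3189]
ee_rot: [-2.205, -2.233, -0.012]
force: [0.6, -0.8, 1.2]
width: 0.544
```

View pics/s4.png

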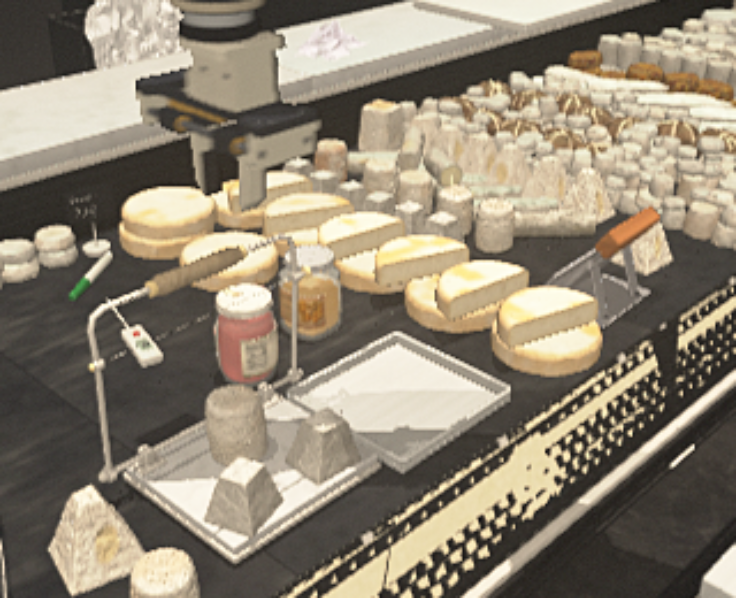

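```bash
python3 -m creep '[[[-1,-4.7,0,0,0,0,0.2],[-2,-9.4,0,0,0,0,0.5],[-3,-14.1,0,0,0,0,0.5],[-4,-18.8,0,0,0,0,0.5],[-5,-23.5,0,0,0,0,0.5]]]' 10
python3 -m creep '[[[-1,-4.7,0,0,0,0,0.5],[-2,-9.4,0,0,0,0,0.5],[-3,-14.1,0,0,0,0,0.5],[-4,-18.8,0,0,0,0,0.5],[-5,-23.5,0,0,0,0,0.5]]]' 10
python3 -m creep '[[[-1,-4.7,0,0,0,0,0.5],[-1.5,-9.4,0,0,0,0,0.5],[-1.5,-13,0,0,0,0,0.5],[-1.5,-13,0,0,0,0,0.5]]]' 10
python3 - <<'E'
from h import *; s=arm.observe(); print(s['joints'].round(2),s['position'])
T=wristT(); np.save('T5.npy',T); im=arm.get_image('wrist'); cv2.imwrite('pics/w5.png',im[:,:,::-1])
E
```

```text
clock: 6.35
position: [0.5712, 0.0897, 0.3144]
ee_rot: [2.213, 2.23, -0.003]
force: [1.4, -0.6, 0.2]
width: 0.752
clock: 6.85
position: [0.5209, -0.1449, 0.3147]
ee_rot: [-2.213, -2.23, 0.002]
force: [1.1, -0.5, -0.5]
width: 0.747
clock: 7.25
position: [0.5051, -0.2797, 0.3136]
ee_rot: [-2.222, -2.22, 0.005]
force: [-0.0, -0.2, 0.1]
width: 0.746
[ 0.92  0.4  -0.73  1.54  0.28  1.3   0.16] [ 0.50508098 -0.27971397  0.31356217]
```

View pics/w5.png

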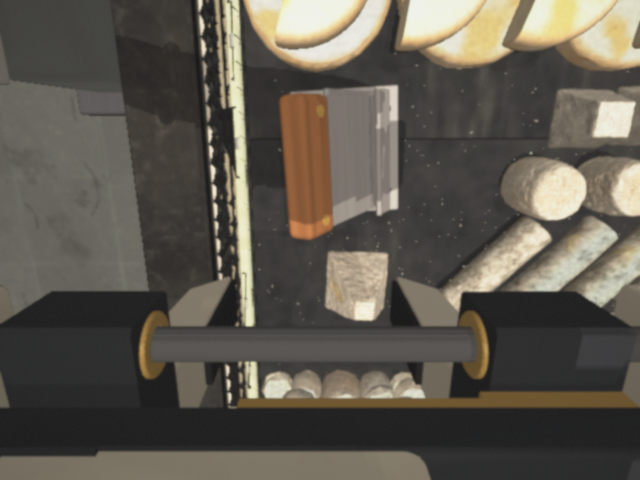

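```bash
python3 -c "
from h import *; crop('pics/w5.png','pics/w5c.png',240,60,430,260,3.5)"
```

```text
(no output)
```

View pics/w5c.png

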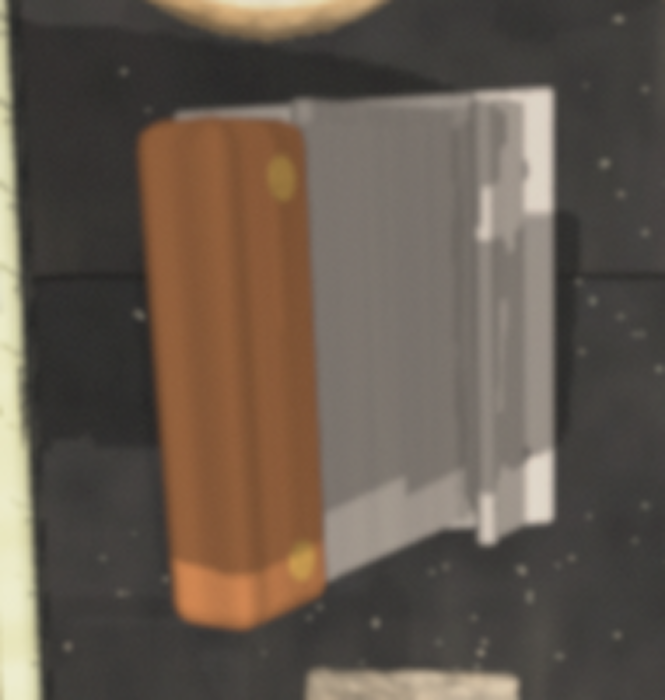

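```bash
python3 - <<'E'
from h import *
from scipy.optimize import least_squares
T=np.load('T5.npy')
W=[((-34.6,60,142.2),(215,119)),((-34.6,-60,142.2),(245,630)),((-11.7,60,109.4),(303,128)),((-11.7,-60,109.4),(325,583)),((-55.9,60,127.2),(140,138)),((-55.9,-60,127.2),(176,612)),((59,69,0),(553,88)),((59,-69,0),(553,522))]
Tp=[((-34.6,60,142.2),(188,255)),((-34.6,-60,142.2),(462,243)),((59,69,0),(100,92)),((59,-69,0),(390,80))]
def res(p,show=False):
    c,s=np.cos(p[2]),np.sin(p[2]); r=[]
    for L,(u,v) in W:
        l=np.array(L)/1e3; q=[p[0]+c*l[0]-s*l[1],p[1]+s*l[0]+c*l[1],l[2]]
        r.append(proj('wrist',q,T)-[240+u/3.5,60+v/3.5])
    for L,(u,v) in Tp:
        l=np.array(L)/1e3; q=[p[0]+c*l[0]-s*l[1],p[1]+s*l[0]+c*l[1],l[2]]
        r.append((proj('top',q)-[390+u/6,230+v/6])*1.5)
    return np.array(r) if show else np.ravel(r)
o=least_squares(res,[.54,-.24,.05],loss='soft_l1'); print(o.x); print(res(o.x,1).round(1))
E
```

```text
[ 0.53679898 -0.23729109  0.05600996]
[[ 3.9 -4.7]
 [ 4.4  0.8]
 [ 7.  -5.7]
 [ 6.3  2.5]
 [-1.  -6.9]
 [-0.   2.3]
 [-5.1  1. ]
 [-5.2 -0.1]
 [ 1.1  7.3]
 [ 2.3  6.4]
 [-0.1  2.5]
 [-0.6  1.5]]
```

```bash
python3 - <<'E'
from h import *
from scipy.optimize import least_squares
T=np.load('T5.npy')
W=[((-34.6,60,142.2),(215,119)),((-34.6,-60,142.2),(245,630)),((-11.7,60,109.4),(303,128)),((-11.7,-60,109.4),(325,583)),((-55.9,60,127.2),(140,138)),((-55.9,-60,127.2),(176,612)),((59,69,0),(553,88)),((59,-69,0),(553,522))]
Tp=[((-11.7,60,109.4),(185,252)),((-11.7,-60,109.4),(455,238)),((-55.9,60,127.2),(200,337)),((-55.9,-60,127.2),(466,322)),((59,69,0),(100,92)),((59,-69,0),(390,80))]
for nm,ws,ts in [('all',range(8),range(6)),('wgrip',range(6),[]),('wplate',[6,7],[]),('tgrip',[],range(4)),('tplate',[],[4,5])]:
  def res(p,show=False):
    c,s=np.cos(p[2]),np.sin(p[2]); r=[]
    for i in ws:
        L,(u,v)=W[i]
        l=np.array(L)/1e3; q=[p[0]+c*l[0]-s*l[1],p[1]+s*l[0]+c*l[1],l[2]]
        r.append(proj('wrist',q,T)-[240+u/3.5,60+v/3.5])
    for i in ts:
        L,(u,v)=Tp[i]
        l=np.array(L)/1e3; q=[p[0]+c*l[0]-s*l[1],p[1]+s*l[0]+c*l[1],l[2]]
        r.append((proj('top',q)-[390+u/6,230+v/6])*1.5)
    return np.array(r) if show else np.ravel(r)
  o=least_squares(res,[.54,-.24,.05]); print(nm,o.x.round(4)); print(res(o.x,1).round(1).tolist())
E
```

```text
all [ 0.5353 -0.2389  0.0615]
[[1.5, -2.2], [2.9, 2.8], [4.7, -3.6], [4.9, 4.2], [-3.2, -4.4], [-1.3, 4.3], [-6.9, 2.3], [-6.2, 0.9], [-1.9, -3.1], [-1.5, -3.7], [-1.6, 0.5], [1.0, 0.0], [0.6, 3.5], [0.0, 2.1]]
wgrip [ 0.534  -0.2392  0.0567]
[[0.1, -1.9], [1.1, 3.0], [3.5, -3.2], [3.2, 4.5], [-4.5, -4.3], [-3.1, 4.4]]
wplate [ 0.5427 -0.2369  0.0597]
[[0.0, 0.5], [-0.0, -0.6]]
tgrip [ 0.5326 -0.2409  0.0498]
[[-0.8, -1.9], [-0.3, -1.8], [-0.7, 1.7], [1.8, 2.0]]
tplate [ 0.5406 -0.2372  0.0411]
[[0.3, -0.0], [-0.3, 0.0]]
```

```bash
python3 - <<'E'
from h import *
c=R.from_rotvec(arm.observe()['ee_rot'])
for k in (.2,.4,.6,.8,1):
    r=R.from_euler('z',3.1*k,degrees=True)*R.from_euler('y',-35*k,degrees=True)
    print(r.as_rotvec(degrees=True).round(2))
print((c).as_matrix().round(3))
E
```

```text
[ 0.04 -7.    0.62]
[  0.15 -14.     1.23]
[  0.34 -21.     1.84]
[  0.61 -28.     2.43]
[  0.95 -34.99   3.  ]
[[-0.003  1.    -0.002]
 [ 1.     0.003  0.   ]
 [ 0.    -0.002 -1.   ]]
```

```bash
python3 -m creep '[[[-1,0.7,-1,0.04,-7,0.6,0.2],[-2,1.4,-2.5,0.15,-14,1.2,0.2],[-3,2.1,-4.5,0.34,-21,1.8,0.2],[-4,2.8,-7,0.6,-28,2.4,0.2],[-5,3.5,-9,0.95,-35,3,0.2]]]' 10
python3 -m creep '[[[0,0,0,0,0,0,0.2],[0,0,0,0,0,0,0.2]]]' 10
python3 - <<'E'
from h import *; s=arm.observe(); print(s['joints'].round(2),s['position'])
print(R.from_rotvec(s['ee_rot']).as_matrix().round(3))
T=wristT(); np.save('T6.npy',T); im=arm.get_image('wrist'); cv2.imwrite('pics/w6.png',im[:,:,::-1])
E
```

```text
clock: 7.8
position: [0.4582, -0.2359, 0.2266]
ee_rot: [1.831, 1.953, 0.586]
force: [1.8, 0.7, -2.0]
width: 0.599
clock: 8.0
position: [0.4595, -0.2375, 0.2276]
ee_rot: [1.838, 1.953, 0.59]
force: [1.3, 0.9, 0.2]
width: 0.6
[ 1.57  0.27 -1.09  2.19 -0.26  0.34  0.84] [ 0.45945638 -0.23753909  0.2276007 ]
[[-0.061  0.832  0.551]
 [ 0.998  0.05   0.036]
 [ 0.002  0.552 -0.834]]
```

View pics/w6.png

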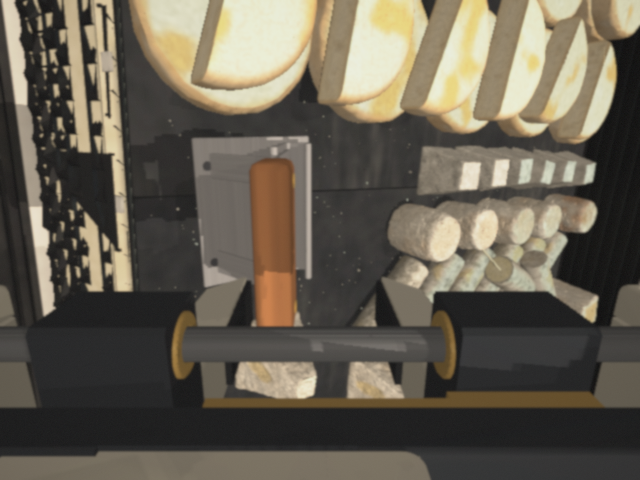

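```bash
python3 - <<'E'
from h import *
T=np.load('T6.npy'); p=[.5335,-.240,.054]; c,s=np.cos(p[2]),np.sin(p[2])
for l in [(-34.6,60,142.2),(-55.9,60,127.2),(-34.6,-40,142.2),(-55.9,-40,127.2),(35,60,20),(-33.8,0,118.3)]:
    l=np.array(l)/1e3; print(l,proj('wrist',[p[0]+c*l[0]-s*l[1],p[1]+s*l[0]+c*l[1],l[2]],T).round(1))
crop('pics/w6.png','pics/w6c.png',180,130,340,340,3.4)
E
```

```text
[-0.0346  0.06    0.1422] [290.1 163.1]
[-0.0559  0.06    0.1272] [246.7 162.8]
[-0.0346 -0.04    0.1422] [291.9 315. ]
[-0.0559 -0.04    0.1272] [253.1 314.2]
[0.035 0.06  0.02 ] [288.9 149.4]
[-0.0338  0.      0.1183] [274.7 248.5]
```

View pics/w6c.png

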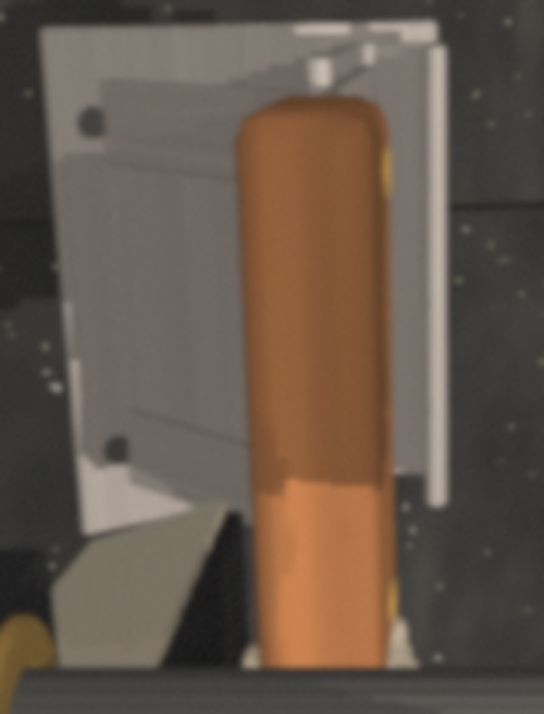

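```bash
python3 -m creep '[[[-1,-0.1,-0.7,0,-0.8,0,0.2],[-2.1,-0.2,-1.4,0,-1.5,0,0.2],[-0.4,-0.2,-4,0,-1.5,0,0.2],[1.2,-0.2,-6.4,0,-1.5,0,0.2],[1.2,-0.2,-6.4,0,-1.5,0,0.2]]]' 10
python3 - <<'E'
from h import *; s=arm.observe(); print(s['joints'].round(2),s['position'])
print(R.from_rotvec(s['ee_rot']).as_matrix().round(3))
T=wristT(); np.save('T7.npy',T); im=arm.get_image('wrist'); cv2.imwrite('pics/w7.png',im[:,:,::-1])
im=arm.get_image('scene'); cv2.imwrite('pics/s7.png',cv2.resize(im[110:310,330:590,::-1],None,fx=2.8,fy=2.8))
E
```

```text
clock: 8.55
position: [0.4754, -0.2361, 0.163]
ee_rot: [1.814, 1.946, 0.616]
force: [0.3, -0.1, 0.1]
width: 0.603
[ 1.37  0.4  -0.94  2.27 -0.22  0.12  0.84] [ 0.47536579 -0.23612822  0.16295563]
[[-0.071  0.817  0.572]
 [ 0.997  0.057  0.043]
 [ 0.002  0.573 -0.819]]
```

View pics/w7.png

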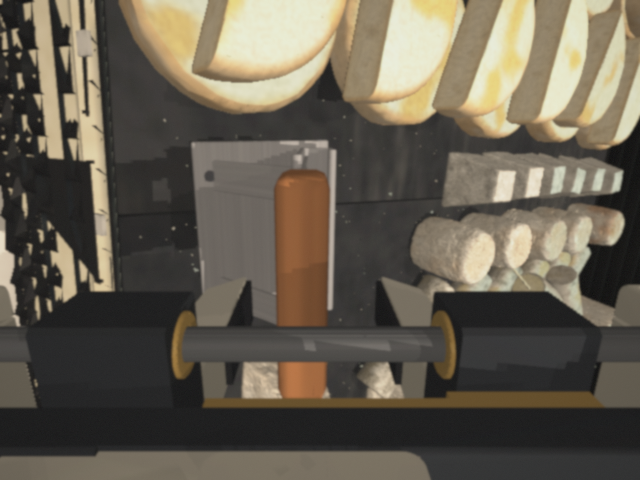

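View pics/s7.png

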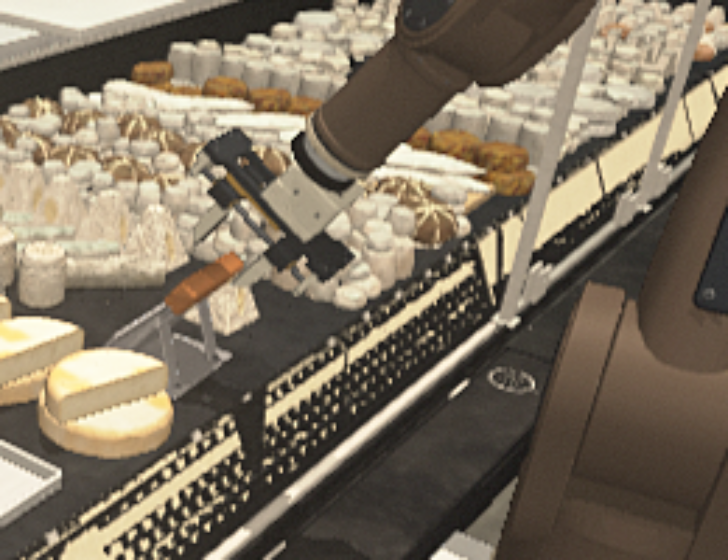

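```bash
python3 -m creep '[[[-0.3,0.5,-0.2,0,0,0,0.2],[0.7,0.6,-1.7,0,0,0,0.2],[1.7,0.7,-3.1,0,0,0,0.2],[2.7,0.7,-4.55,0,0,0,0.2],[2.7,0.7,-4.55,0,0,0,0.2]]]' 10
python3 - <<'E'
from h import *; s=arm.observe(); print(s['joints'].round(2),s['position'])
print(R.from_rotvec(s['ee_rot']).as_matrix().round(3))
T=wristT(); np.save('T8.npy',T); im=arm.get_image('wrist'); cv2.imwrite('pics/w8.png',im[:,:,::-1])
im=arm.get_image('scene'); cv2.imwrite('pics/s8.png',cv2.resize(im[110:310,330:590,::-1],None,fx=2.8,fy=2.8))
E
```

```text
clock: 9.15
position: [0.4999, -0.2379, 0.1324]
ee_rot: [1.822, 1.947, 0.615]
force: [0.6, 0.8, -0.4]
width: 0.602
[ 1.06  0.4  -0.61  2.27 -1.27  0.12  1.86] [ 0.49985924 -0.2379425   0.13240056]
[[-0.069  0.821  0.567]
 [ 0.998  0.053  0.045]
 [ 0.007  0.569 -0.822]]
```

View pics/w8.png

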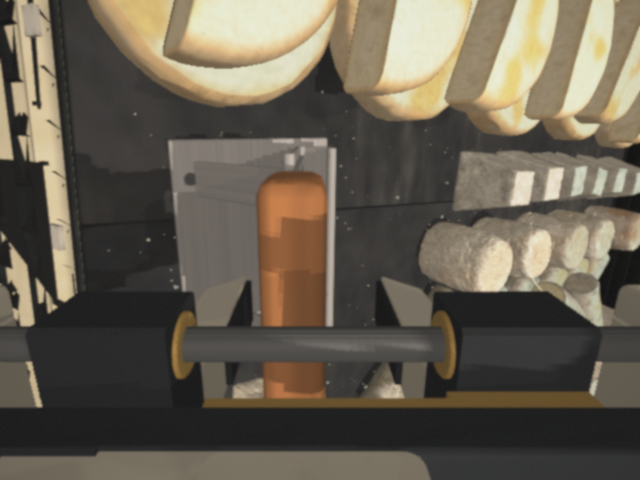

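View pics/s8.png

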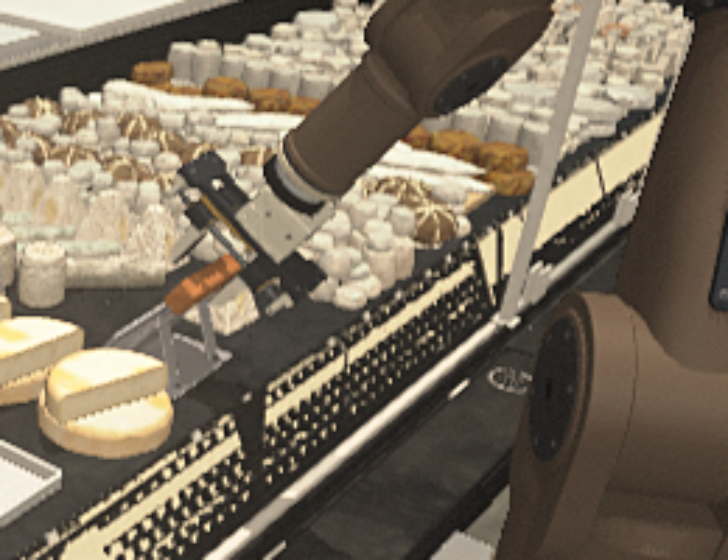

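```bash
python3 -m creep '[[[-0.8,0,2.5,0,2,0,0.2],[-1.9,0,4.5,0,4,0,0.2],[-2.5,0,6.5,0,8,0,0.2],[-2.5,0,6.5,0,8,0,0.2],[-2.5,0,6.5,0,8,0,0.2]]]' 10
python3 - <<'E'
from h import *; s=arm.observe(); print(s['joints'].round(2),s['position'])
print(R.from_rotvec(s['ee_rot']).as_matrix().round(3))
E
```

```text
clock: 9.75
position: [0.4737, -0.2381, 0.1992]
ee_rot: [1.91, 2.037, 0.495]
force: [0.6, 0.3, 0.4]
width: 0.598
[ 0.52  0.18  0.03  2.18 -0.63  0.48  1.13] [ 0.47371882 -0.23805629  0.199189  ]
[[-0.067  0.893  0.445]
 [ 0.998  0.054  0.042]
 [ 0.014  0.447 -0.894]]
```

```bash
python3 -m creep '[[[-0.9,-0.2,-0.2,0,0,0,0.2],[0,-0.2,-2.4,0,0,0,0.2],[1,-0.2,-4.4,0,0,0,0.2],[2,-0.1,-6.4,0,0,0,0.2],[2.8,-0.1,-8.1,0,0,0,0.2]]]' 10
python3 -m creep '[[[0,0,0,0,0,0,0.2]]]' 10
python3 - <<'E'
from h import *; s=arm.observe(); print(s['joints'].round(2),s['position'])
print(R.from_rotvec(s['ee_rot']).as_matrix().round(3))
T=wristT(); np.save('T9.npy',T); im=arm.get_image('wrist'); cv2.imwrite('pics/w9.png',im[:,:,::-1])
E
```

```text
clock: 10.25
position: [0.4994, -0.2377, 0.1123]
ee_rot: [1.918, 2.039, 0.5]
force: [-0.2, -0.4, -0.2]
width: 0.6
clock: 10.35
position: [0.499, -0.2373, 0.1114]
ee_rot: [1.92, 2.041, 0.5]
force: [0.5, 0.5, 0.2]
width: 0.6
[ 0.62  0.37 -0.13  2.21 -0.88  0.28  1.39] [ 0.49903562 -0.23734006  0.11141805]
[[-0.066  0.895  0.441]
 [ 0.998  0.049  0.05 ]
 [ 0.023  0.443 -0.896]]
```

View pics/w9.png

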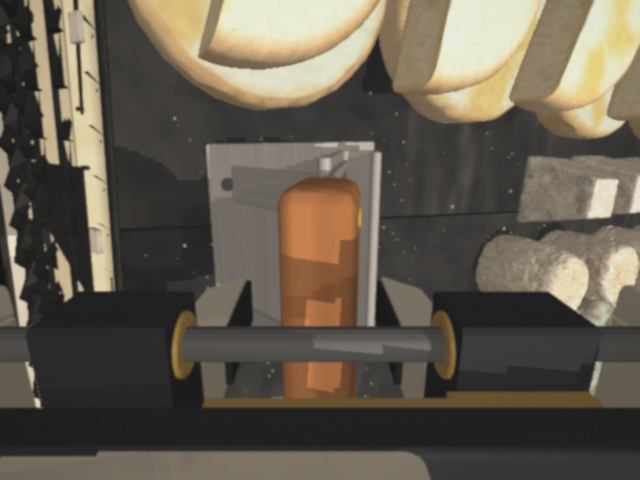

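```bash
python3 -m creep '[[[0.1,0,0.2,0,-2,0,0.2],[0.1,-0.1,0.4,0,-4.5,0,0.2],[0.1,-0.1,0.4,0,-4.5,0,0.2]]]' 10
python3 - <<'E'
from h import *; s=arm.observe(); print(s['joints'].round(2),s['position'])
print(R.from_rotvec(s['ee_rot']).as_matrix().round(3))
E
```

```text
clock: 10.7
position: [0.4995, -0.2407, 0.1187]
ee_rot: [1.869, 1.984, 0.566]
force: [-0.8, -0.3, -0.5]
width: 0.599
[ 0.86  0.39 -0.39  2.24 -1.09  0.18  1.64] [ 0.49952566 -0.24070639  0.11866611]
[[-0.064  0.856  0.513]
 [ 0.998  0.047  0.046]
 [ 0.015  0.515 -0.857]]
```

```bash
python3 -m creep '[[[0,0,0,0,0,0,-0.3],[0,0,0,0,0,0,-0.8],[0,0,0,0,0,0,-0.8],[0,0,0,0,0,0,-0.8]]]' 12
python3 -m creep '[[[0,0,0,0,0,0,-0.8],[0,0,0,0,0,0,-0.8]]]' 60
python3 - <<'E'
from h import *; s=arm.observe(); print(s['joints'].round(2),s['position'],s['ee_rot'])
print(R.from_rotvec(s['ee_rot']).as_matrix().round(3)); print(s['ft_torque'])
im=arm.get_image('wrist'); cv2.imwrite('pics/w10.png',im[:,:,::-1])
im=arm.get_image('scene'); cv2.imwrite('pics/s10.png',cv2.resize(im[110:310,330:590,::-1],None,fx=2.8,fy=2.8))
E
```

```text
clock: 11.1
position: [0.5025, -0.238, 0.1186]
ee_rot: [1.863, 1.992, 0.565]
force: [-1.5, -0.7, -0.2]
width: 0.298
clock: 11.3
position: [0.5037, -0.2381, 0.1193]
ee_rot: [1.862, 1.991, 0.568]
force: [5.8, 1.1, 1.5]
width: 0.286
[ 0.85  0.39 -0.38  2.24 -1.09  0.18  1.63] [ 0.50365532 -0.23806511  0.11932426] [1.86155638 1.99074497 0.56762621]
[[-0.071  0.855  0.514]
 [ 0.997  0.054  0.048]
 [ 0.014  0.516 -0.856]]
[ 0.24257342 -1.39299816  0.05341002]
```

View pics/w10.png

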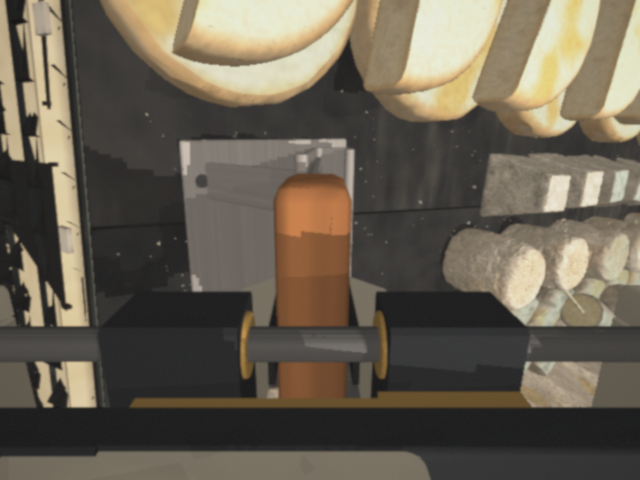

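View pics/s10.png

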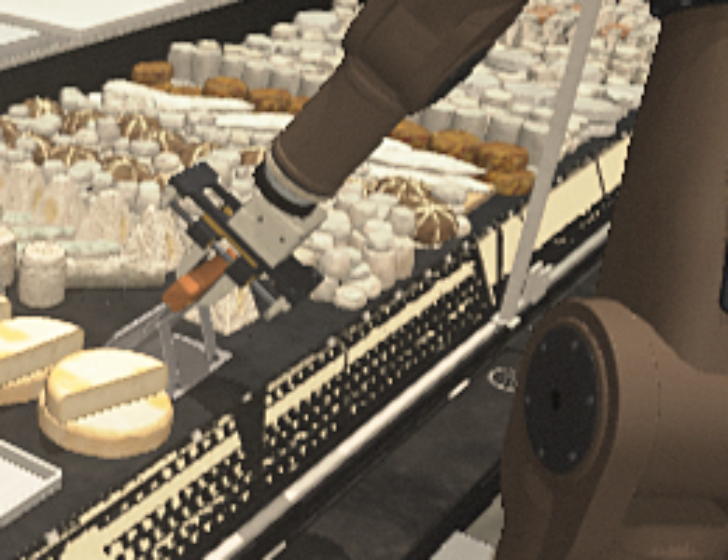

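```bash
python3 -m creep '[[[-0.9,-0.1,1.5,0,0,0,-0.8],[-2,-0.2,3.4,0,0,0,-0.8],[-3.5,-0.3,6,0,0,0,-0.8],[-4,-0.3,10,0,6,0,-0.8],[-4,-0.3,14,0,12,0,-0.8]]]' 60
python3 - <<'E'
from h import *; s=arm.observe(); print(s['joints'].round(2),s['position'],s['ee_rot'])
print(R.from_rotvec(s['ee_rot']).as_matrix().round(3)); print(s['ft_torque'])
E
```

```text
clock: 11.9
position: [0.467, -0.2342, 0.2253]
ee_rot: [1.938, 2.089, 0.486]
force: [2.6, 1.2, -2.7]
width: 0.281
[ 0.52  0.15  0.03  2.12 -0.5   0.61  1.  ] [ 0.46698602 -0.23417684  0.22525815] [1.9382797  2.08917934 0.48628793]
[[-0.084  0.912  0.401]
 [ 0.996  0.059  0.073]
 [ 0.043  0.406 -0.913]]
[0.06716523 0.38711963 0.10102787]
```

```bash
python3 - <<'E'
from h import *; s=arm.observe(); c=R.from_rotvec(s['ee_rot'])
def Rt(yaw): # tool y along angle yaw, z down
    y=np.array([np.cos(yaw),np.sin(yaw),0]); z=np.array([0,0,-1.]); return R.from_matrix(np.stack([np.cross(y,z),y,z],1))
d=(Rt(np.radians(3.7))*c.inv()).as_rotvec(degrees=True); print(d.round(2), (d/3).round(2))
E
python3 -m creep '[[[0,0,2,-1.6,8,0.1,-0.8],[0,0,4.5,-3,16,0.2,-0.8],[0,0,7,-4.3,23.8,0.3,-0.8],[0,0,8,-4.3,23.8,0.3,-0.8]]]' 60
python3 - <<'E'
from h import *; s=arm.observe(); print(s['joints'].round(2),s['position'],s['ee_rot'])
print(R.from_rotvec(s['ee_rot']).as_matrix().round(3)); print(s['ft_torque'])
im=arm.get_image('wrist'); cv2.imwrite('pics/w11.png',im[:,:,::-1])
im=arm.get_image('scene'); cv2.imwrite('pics/s11.png',cv2.resize(im[60:310,330:640,::-1],None,fx=2.4,fy=2.4))
E
```

```text
[-4.19 23.7  -0.58] [-1.4   7.9  -0.19]
clock: 12.3
position: [0.4732, -0.2321, 0.308]
ee_rot: [2.121, 2.317, 0.0]
force: [0.5, 0.6, -4.0]
width: 0.277
[ 0.27  0.22  0.1   1.72 -0.02  1.2   0.47] [ 0.47321781 -0.23205544  0.30800973] [2.12051720e+00 2.31707848e+00 3.37008698e-04]
[[-0.088  0.996  0.001]
 [ 0.996  0.088 -0.   ]
 [-0.     0.001 -1.   ]]
[ 0.05622186 -0.26820077  0.0522894 ]
```

View pics/w11.png

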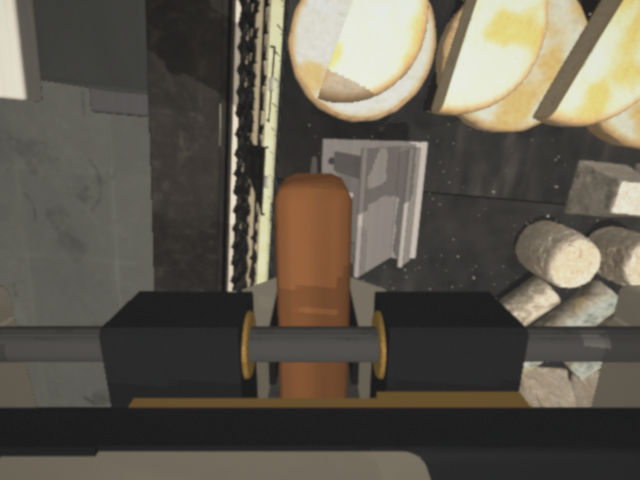

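View pics/s11.png

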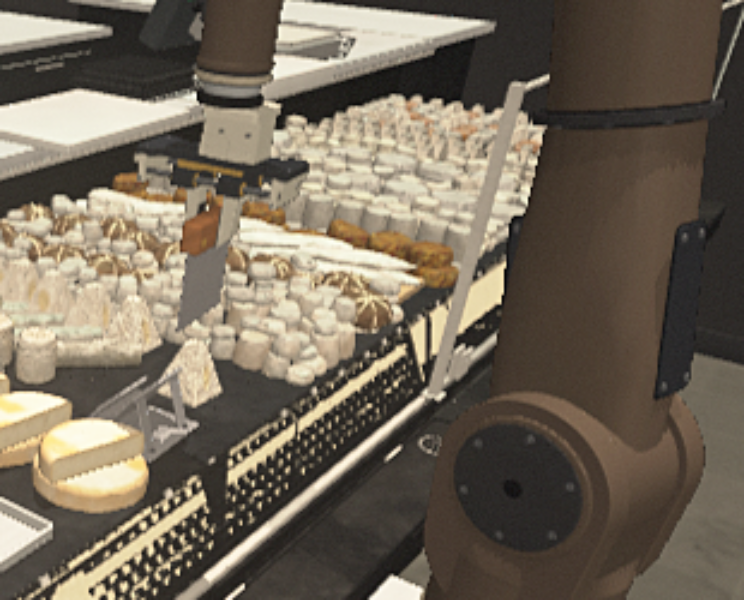

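```bash
python3 -m creep '[[[0.5,4.6,0,0,0,5.7,-0.8],[1,9.3,0,0,0,11.4,-0.8],[1.6,14,0,0,0,17.1,-0.8],[2.2,18.8,0,0,0,22.8,-0.8],[2.7,23.5,0,0,0,28.5,-0.8]]]' 60
python3 -m creep '[[[0.5,4.7,0,0,0,5.7,-0.8],[1,9.4,0,0,0,11.4,-0.8],[1.6,14.1,0,0,0,17.1,-0.8],[2.2,18.8,0,0,0,22.8,-0.8],[2.7,23.5,0,0,0,28.5,-0.8]]]' 60
python3 -m creep '[[[0.5,4.7,0,0,0,5.7,-0.8],[1,9.4,0,0,0,11.4,-0.8],[1.6,14.1,0,0,0,17.1,-0.8],[2.2,18.8,0,0,0,22.8,-0.8],[2.7,23.6,0,0,0,28.5,-0.8]]]' 60
python3 - <<'E'
from h import *; s=arm.observe(); print(s['joints'].round(2),s['position'],s['ee_rot'])
print(R.from_rotvec(s['ee_rot']).as_matrix().round(3)); print(s['ft_torque'])
im=arm.get_image('top'); cv2.imwrite('pics/t12.png',cv2.resize(im[190:320,130:350,::-1],None,fx=3.5,fy=3.5))
im=arm.get_image('scene'); cv2.imwrite('pics/s12.png',cv2.resize(im[100:370,130:450,::-1],None,fx=2.2,fy=2.2))
E
```

```text
clock: 12.9
position: [0.496, 0.002, 0.3047]
ee_rot: [-1.488, -2.766, -0.007]
force: [0.7, -0.0, -2.5]
width: 0.283
clock: 13.4
position: [0.5238, 0.2363, 0.3045]
ee_rot: [-0.761, -3.046, -0.006]
force: [1.2, -0.6, -2.7]
width: 0.277
clock: 13.9
position: [0.5518, 0.472, 0.3041]
ee_rot: [0.013, -3.139, -0.004]
force: [1.3, 0.7, -2.1]
width: 0.281
[-0.56  0.61 -0.41  1.16  0.23  1.41  0.64] [0.55180853 0.47201462 0.30405147] [ 0.0125185  -3.13870804 -0.00391805]
[[-1.    -0.008 -0.003]
 [-0.008  1.     0.002]
 [ 0.003  0.003 -1.   ]]
[ 0.09757273 -0.20402336  0.02727025]
```

View pics/t12.png

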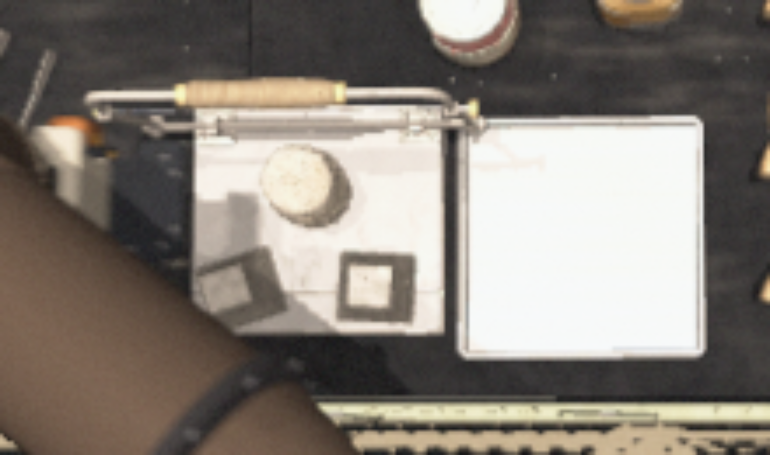

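View pics/s12.png

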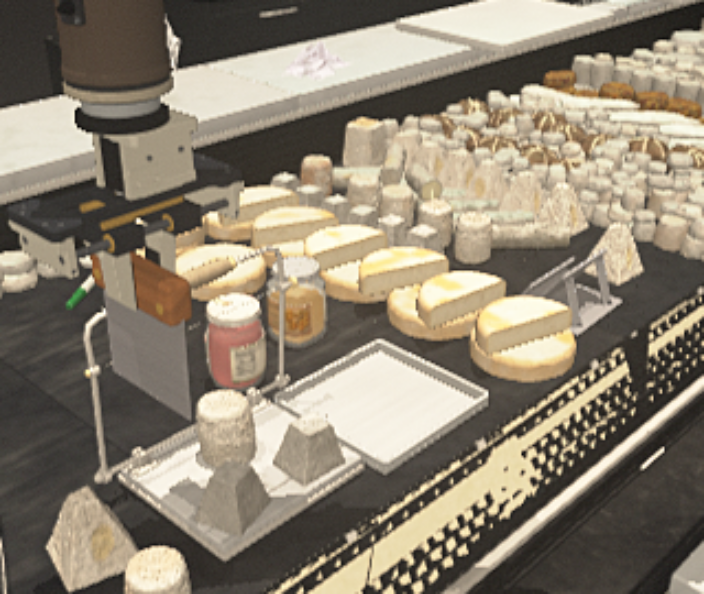

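```bash
python3 -m creep '[[[0.2,0.6,-2,0,0,0,-0.8],[0.3,0.8,-5.5,0,0,0,-0.8],[0.3,0.8,-9,0,0,0,-0.8],[0.3,0.8,-12,0,0,0,-0.8],[0.3,0.8,-13,0,0,0,-0.8]]]' 60
python3 -m creep '[[[0,0,0,0,0,0,-0.8]]]' 60
python3 - <<'E'
from h import *; s=arm.observe(); print(s['joints'].round(2),s['position'],s['ee_rot'])
im=arm.get_image('scene'); cv2.imwrite('pics/s13.png',im[:,:,::-1])
im=im[220:370,150:350,::-1]; cv2.imwrite('pics/s13c.png',cv2.resize(im,None,fx=3.9,fy=3.9,interpolation=cv2.INTER_CUBIC))
E
```

```text
clock: 14.5
position: [0.553, 0.4767, 0.1705]
ee_rot: [0.008, -3.134, 0.002]
force: [-0.1, -0.9, -2.1]
width: 0.281
clock: 14.6
position: [0.5539, 0.4782, 0.1736]
ee_rot: [0.008, -3.137, -0.002]
force: [1.0, -0.5, -2.6]
width: 0.28
[-0.56  0.7  -0.4   1.32  0.27  1.17  0.6 ] [0.5538619  0.47817024 0.17357112] [ 7.63675815e-03 -3.13677787e+00 -2.04633739e-03]
```

View pics/s13c.png

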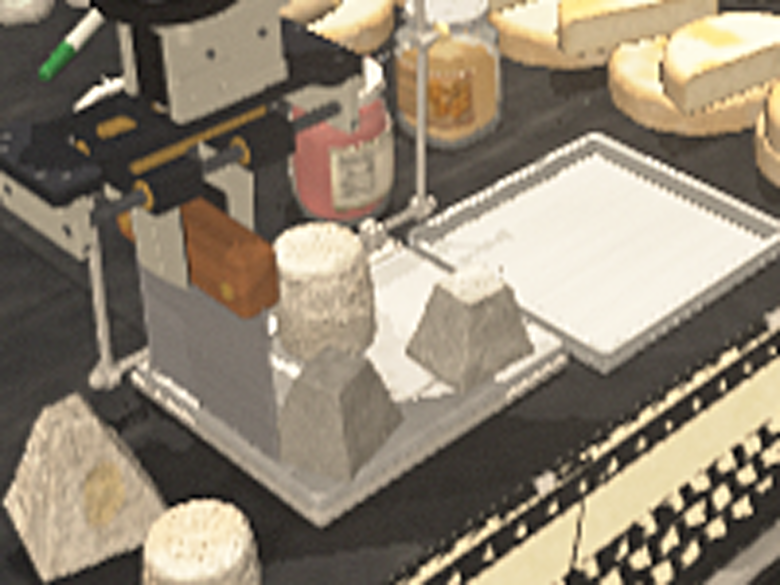

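```bash
python3 - <<'E'
from h import *
for d in (.112,.118,.124):
  print(d,[ (proj('scene',[x,.478,.1736-d])-[150,220])*3.9 for x in (.494,.614)])
# brick A corners at z .026
for u,v in [(283,430),(348,480),(400,410)]: print(ray2z('scene',150+u/3.9,220+v/3.9,.026).round(4))
print(ray2z('top',185.7,268.6,.026),[ray2z('top',130+u/3.5,190+v/3.5,.026).round(4) for u,v in [(268,247),(287,310),(208,330)]])
E
```

```text
0.112 [array([281.18835499, 451.62982129]), array([155.55304951, 356.58637308])]
0.118 [array([282.00660526, 459.96721156]), array([156.67329665, 364.61800731])]
0.124 [array([282.81985206, 468.25361988]), array([157.78716642, 372.60391882])]
[0.5427 0.4425 0.026 ]
[0.4818 0.4434 0.026 ]
[0.5067 0.3827 0.026 ]
[0.52819563 0.46316738 0.026     ] [array([0.5509, 0.4047, 0.026 ]), array([0.5001, 0.3882, 0.026 ]), array([0.484 , 0.4515, 0.026 ])]
```

```bash
python3 -m creep '[[[0,0,-1.5,0,0,0,-0.8],[0,0,-2.6,0,0,0,-0.8],[0,-0.4,-2.65,0,0,0,-0.8],[0,-0.9,-2.65,0,0,0,-0.8],[0,-1.4,-2.65,0,0,0,-0.8]]]' 60
python3 -m creep '[[[0,-0.5,0,0,0,0,-0.8],[0,-1,0,0,0,0,-0.8],[0,-1.5,0,0,0,0,-0.8],[0,-2,0,0,0,0,-0.8],[0,-2.5,0,0,0,0,-0.8]]]' 60
```

```text
clock: 15.15
position: [0.5548, 0.4658, 0.1502]
ee_rot: [0.008, -3.14, -0.008]
force: [0.5, 0.0, -1.9]
width: 0.278
clock: 15.65
position: [0.5547, 0.4412, 0.1501]
ee_rot: [0.009, -3.141, -0.009]
force: [0.6, 1.0, -0.8]
width: 0.28
```

```bash
python3 - <<'E'
from h import *; s=arm.observe(); print(s['position'],s['ee_rot'])
im=arm.get_image('scene'); cv2.imwrite('pics/s14.png',cv2.resize(im[190:370,150:370,::-1],None,fx=3.3,fy=3.3,interpolation=cv2.INTER_CUBIC))
E
```

```text
[0.5546777  0.44121039 0.15010599] [ 0.0086529  -3.14050687 -0.00903276]
```

View pics/s14.png

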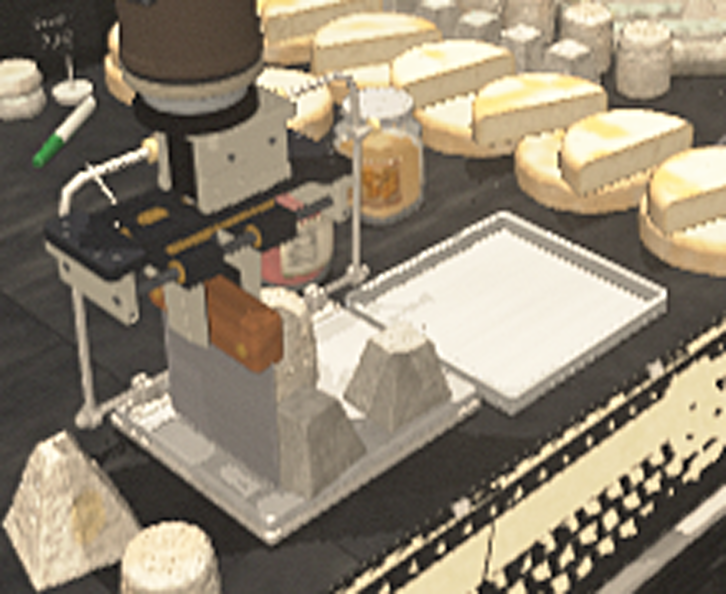

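```bash
for i in 1; do python3 -m creep '[[[0,-0.5,-0.1,0,0,0,-0.8],[0,-1,-0.15,0,0,0,-0.8],[0,-1.5,-0.15,0,0,0,-0.8],[0,-2,-0.15,0,0,0,-0.8],[0,-2.5,-0.15,0,0,0,-0.8]]]' 60; python3 -m creep '[[[0,-0.5,0,0,0,0,-0.8],[0,-1,0,0,0,0,-0.8],[0,-1.5,0,0,0,0,-0.8],[0,-2,0,0,0,0,-0.8],[0,-2.5,0,0,0,0,-0.8]]]' 60; done
python3 - <<'E'
from h import *; s=arm.observe(); print(s['position'],s['ee_rot'])
im=arm.get_image('scene'); cv2.imwrite('pics/s15.png',cv2.resize(im[190:370,150:370,::-1],None,fx=3.3,fy=3.3,interpolation=cv2.INTER_CUBIC))
im=arm.get_image('top'); cv2.imwrite('pics/t15.png',cv2.resize(im[190:320,130:350,::-1],None,fx=3.5,fy=3.5))
E
```

```text
clock: 16.2
position: [0.5543, 0.416, 0.1483]
ee_rot: [0.009, -3.14, -0.008]
force: [-0.5, 2.7, -0.0]
width: 0.278
clock: 16.7
position: [0.5543, 0.3917, 0.1484]
ee_rot: [0.01, -3.14, -0.01]
force: [-0.5, 5.2, 0.1]
width: 0.279
[0.55433182 0.39168667 0.14835897] [ 0.00981765 -3.14010205 -0.00964377]
```

View pics/s15.png

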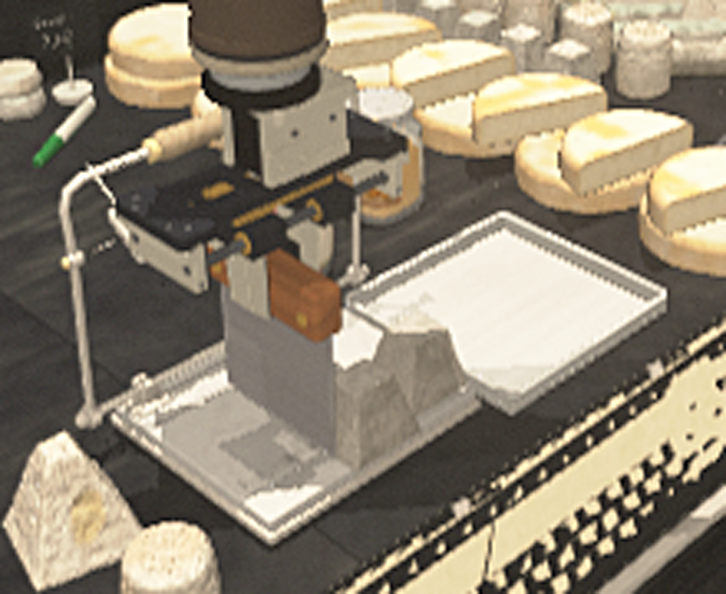

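View pics/t15.png

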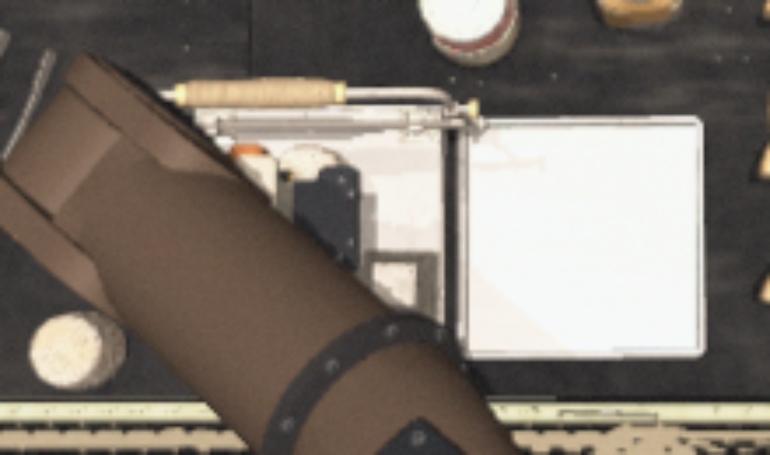

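```bash
python3 -m creep '[[[0,-0.4,0,0,0,0,-0.8],[0,-0.8,0,0,0,0,-0.8],[0,-1.2,0,0,0,0,-0.8],[0,-1.6,0,0,0,0,-0.8],[0,-2,0,0,0,0,-0.8]]]' 60; python3 -m creep '[[[0,-0.4,0,0,0,0,-0.8],[0,-0.8,0,0,0,0,-0.8],[0,-1.2,0,0,0,0,-0.8],[0,-1.6,0,0,0,0,-0.8],[0,-2,0,0,0,0,-0.8]]]' 60
python3 - <<'E'
from h import *; s=arm.observe(); print(s['position'],s['ee_rot'])
im=arm.get_image('scene'); cv2.imwrite('pics/s16.png',cv2.resize(im[190:370,150:370,::-1],None,fx=3.3,fy=3.3,interpolation=cv2.INTER_CUBIC))
im=arm.get_image('top'); cv2.imwrite('pics/t16.png',cv2.resize(im[190:320,130:350,::-1],None,fx=3.5,fy=3.5))
E
```

```text
clock: 17.3
position: [0.5544, 0.3719, 0.1483]
ee_rot: [0.01, -3.14, -0.009]
force: [-0.2, 5.5, 0.2]
width: 0.28
clock: 17.8
position: [0.5544, 0.3518, 0.1483]
ee_rot: [0.01, -3.14, -0.009]
force: [-0.3, 5.7, 0.4]
width: 0.279
[0.55438729 0.35181518 0.14830495] [ 0.00976399 -3.14012963 -0.00923619]
```

View pics/s16.png

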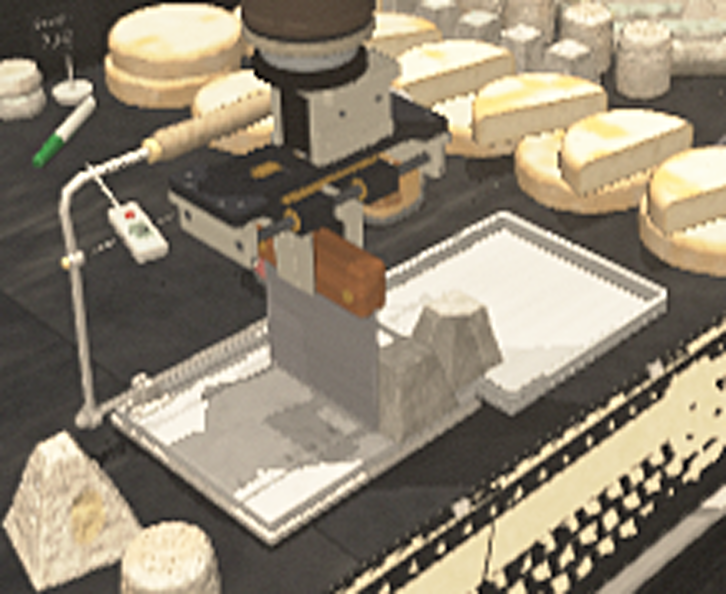

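View pics/t16.png

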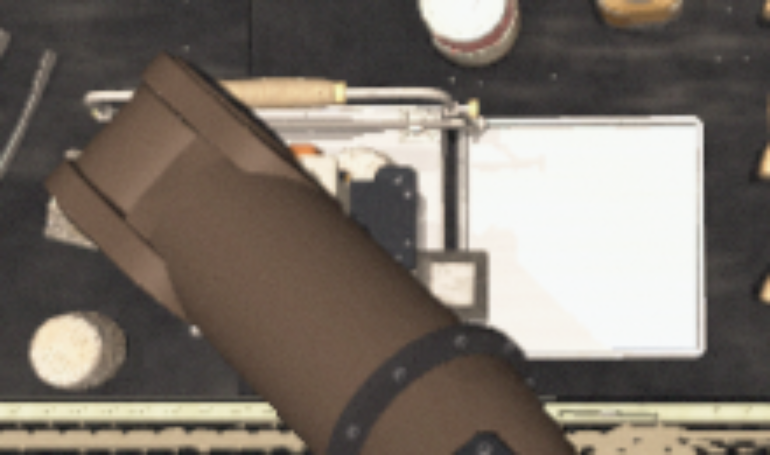

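```bash
python3 -m creep '[[[0,-0.3,0,0,0,0,-0.8],[0,-0.6,0,0,0,0,-0.8],[0,-0.9,0,0,0,0,-0.8],[0,-1.2,0,0,0,0,-0.8],[0,-1.5,0,0,0,0,-0.8]]]' 60
python3 - <<'E'
from h import *
im=arm.get_image('scene'); cv2.imwrite('pics/s17.png',cv2.resize(im[190:370,150:370,::-1],None,fx=3.3,fy=3.3,interpolation=cv2.INTER_CUBIC))
E
```

```text
clock: 18.4
position: [0.5545, 0.3359, 0.1482]
ee_rot: [0.009, -3.14, -0.008]
force: [-0.4, 4.6, -0.0]
width: 0.279
```

View pics/s17.png

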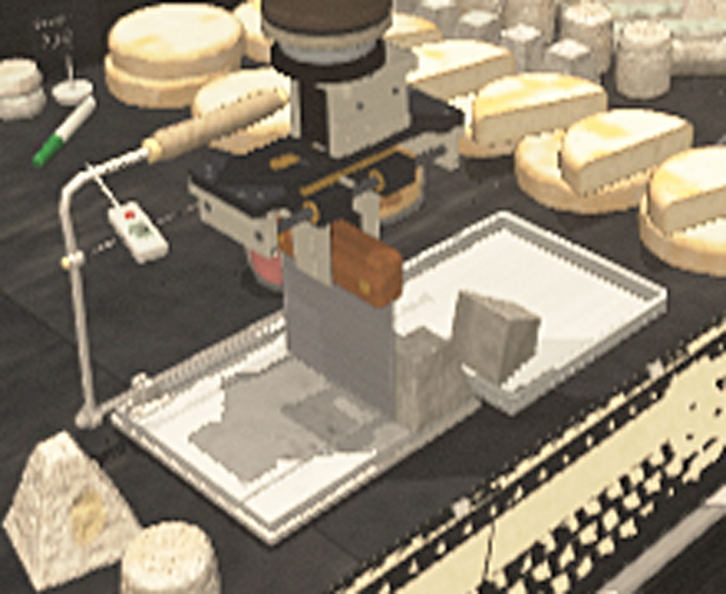

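```bash
python3 -m creep '[[[0,-0.3,0,0,0,0,-0.8],[0,-0.6,0,0,0,0,-0.8],[0,-0.9,0,0,0,0,-0.8],[0,-1.2,0,0,0,0,-0.8],[0,-1.5,0,0,0,0,-0.8]]]' 60
python3 - <<'E'
from h import *
im=arm.get_image('scene'); cv2.imwrite('pics/s18.png',cv2.resize(im[190:370,150:370,::-1],None,fx=3.3,fy=3.3,interpolation=cv2.INTER_CUBIC))
E
```

```text
clock: 18.95
position: [0.5545, 0.3209, 0.1482]
ee_rot: [0.008, -3.14, -0.007]
force: [0.6, 4.7, 0.7]
width: 0.28
```

View pics/s18.png

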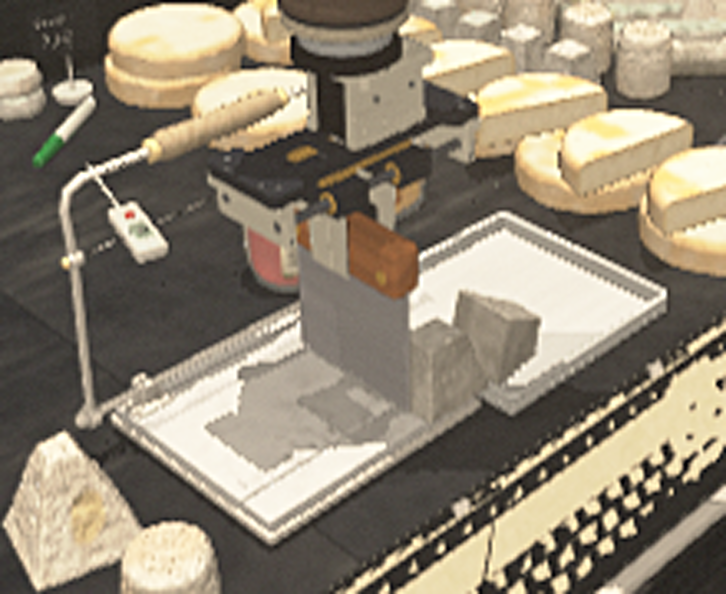

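```bash
python3 -m creep '[[[0,-0.3,0,0,0,0,-0.8],[0,-0.6,0,0,0,0,-0.8],[0,-0.9,0,0,0,0,-0.8],[0,-1.2,0,0,0,0,-0.8],[0,-1.5,0,0,0,0,-0.8]]]' 60
python3 - <<'E'
from h import *
im=arm.get_image('scene'); cv2.imwrite('pics/s19.png',cv2.resize(im[190:370,150:370,::-1],None,fx=3.3,fy=3.3,interpolation=cv2.INTER_CUBIC))
E
```

```text
clock: 19.5
position: [0.5545, 0.3059, 0.1482]
ee_rot: [0.009, -3.14, -0.007]
force: [-0.7, 4.5, 0.1]
width: 0.278
```

View pics/s19.png

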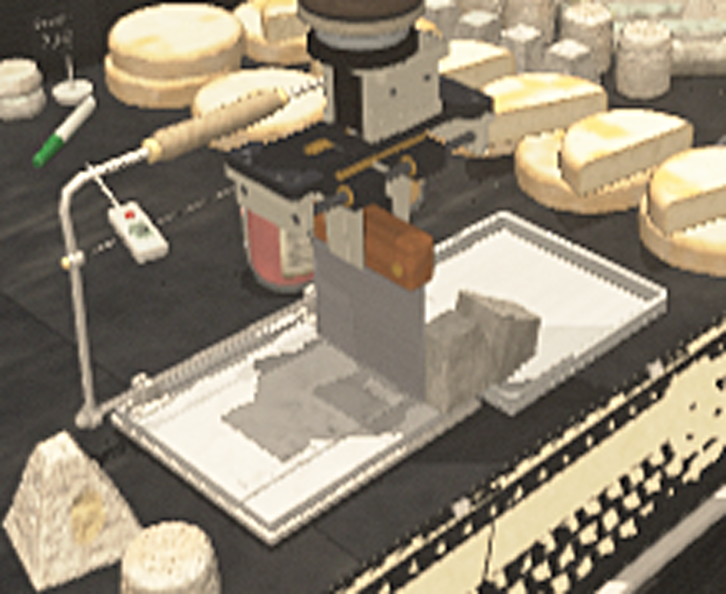

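```bash
python3 -m creep '[[[0,-0.3,0,0,0,0,-0.8],[0,-0.6,0,0,0,0,-0.8],[0,-0.9,0,0,0,0,-0.8],[0,-1.2,0,0,0,0,-0.8],[0,-1.5,0,0,0,0,-0.8]]]' 60
python3 - <<'E'
from h import *
im=arm.get_image('scene'); cv2.imwrite('pics/s20.png',cv2.resize(im[190:370,150:370,::-1],None,fx=3.3,fy=3.3,interpolation=cv2.INTER_CUBIC))
im=arm.get_image('top'); cv2.imwrite('pics/t20.png',cv2.resize(im[190:320,130:350,::-1],None,fx=3.5,fy=3.5))
E
```

```text
clock: 20.05
position: [0.5543, 0.2912, 0.1482]
ee_rot: [0.009, -3.14, -0.008]
force: [-0.7, 5.1, -0.5]
width: 0.278
```

View pics/s20.png

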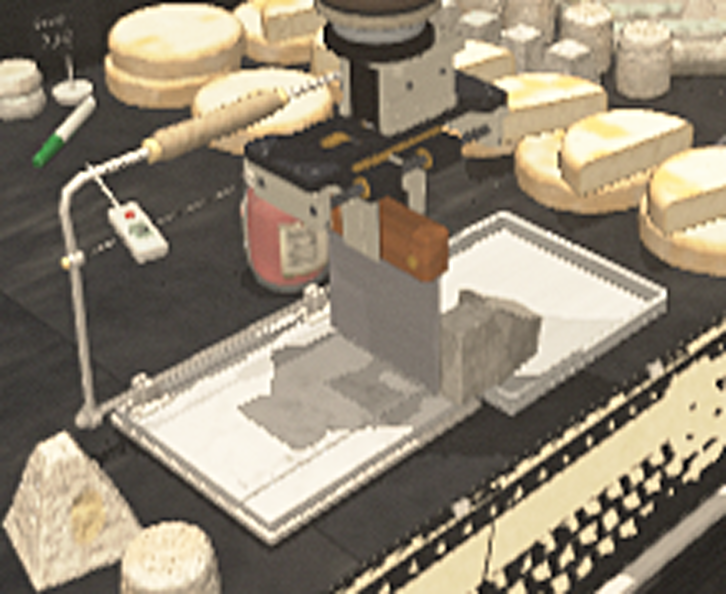

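View pics/t20.png

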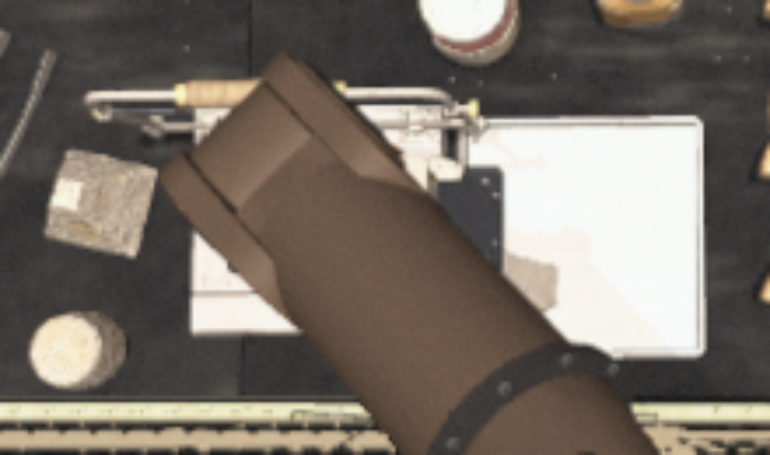

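```bash
python3 -m creep '[[[0,-0.3,0,0,0,0,-0.8],[0,-0.6,0,0,0,0,-0.8],[0,-0.9,0,0,0,0,-0.8],[0,-1.2,0,0,0,0,-0.8],[0,-1.5,0,0,0,0,-0.8]]]' 60
python3 - <<'E'
from h import *
im=arm.get_image('scene'); cv2.imwrite('pics/s21.png',cv2.resize(im[190:370,150:370,::-1],None,fx=3.3,fy=3.3,interpolation=cv2.INTER_CUBIC))
E
```

```text
clock: 20.65
position: [0.5543, 0.2759, 0.148]
ee_rot: [0.008, -3.139, -0.007]
force: [0.1, 4.7, 0.3]
width: 0.277
```

View pics/s21.png

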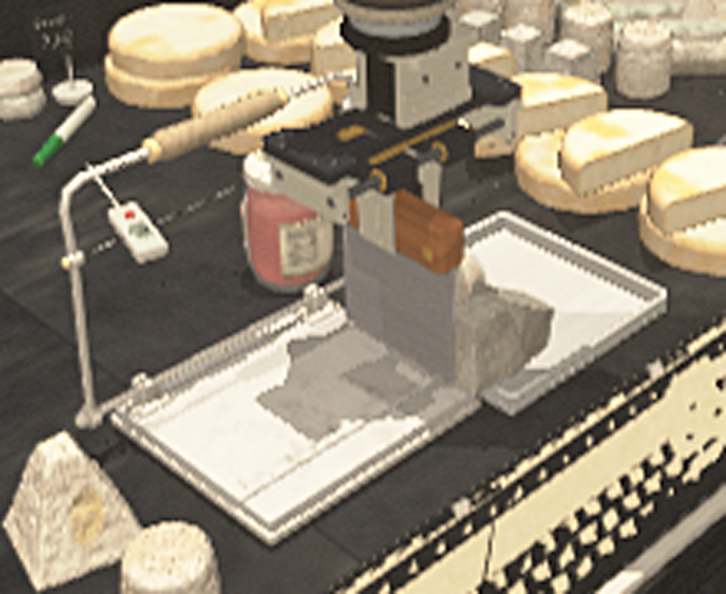

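```bash
python3 -m creep '[[[0,-0.3,0,0,0,0,-0.8],[0,-0.6,0,0,0,0,-0.8],[0,-0.9,0,0,0,0,-0.8],[0,-1.2,0,0,0,0,-0.8],[0,-1.2,0,0,0,0,-0.8]]]' 60
python3 - <<'E'
from h import *
im=arm.get_image('scene'); cv2.imwrite('pics/s22.png',cv2.resize(im[190:370,150:370,::-1],None,fx=3.3,fy=3.3,interpolation=cv2.INTER_CUBIC))
E
```

```text
clock: 21.2
position: [0.5544, 0.2625, 0.1477]
ee_rot: [0.007, -3.139, -0.004]
force: [-0.3, 0.6, -2.8]
width: 0.274
```

View pics/s22.png

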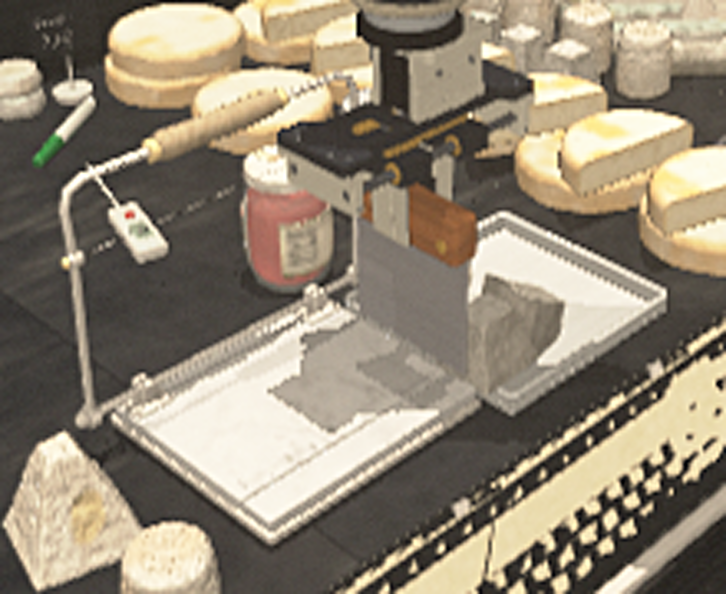

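```bash
python3 -m creep '[[[0,-0.3,0,0,0,0,-0.8],[0,-0.6,0,0,0,0,-0.8],[0,-0.9,0,0,0,0,-0.8],[0,-1.2,0,0,0,0,-0.8],[0,-1.5,0,0,0,0,-0.8]]]' 60
python3 - <<'E'
from h import *
im=arm.get_image('scene'); cv2.imwrite('pics/s23.png',cv2.resize(im[190:370,200:420,::-1],None,fx=3.3,fy=3.3,interpolation=cv2.INTER_CUBIC))
im=arm.get_image('top'); cv2.imwrite('pics/t23.png',cv2.resize(im[190:320,130:350,::-1],None,fx=3.5,fy=3.5))
E
```

```text
clock: 21.75
position: [0.5547, 0.2498, 0.1486]
ee_rot: [0.009, -3.141, -0.01]
force: [-0.1, 4.5, 1.6]
width: 0.281
```

View pics/s23.png

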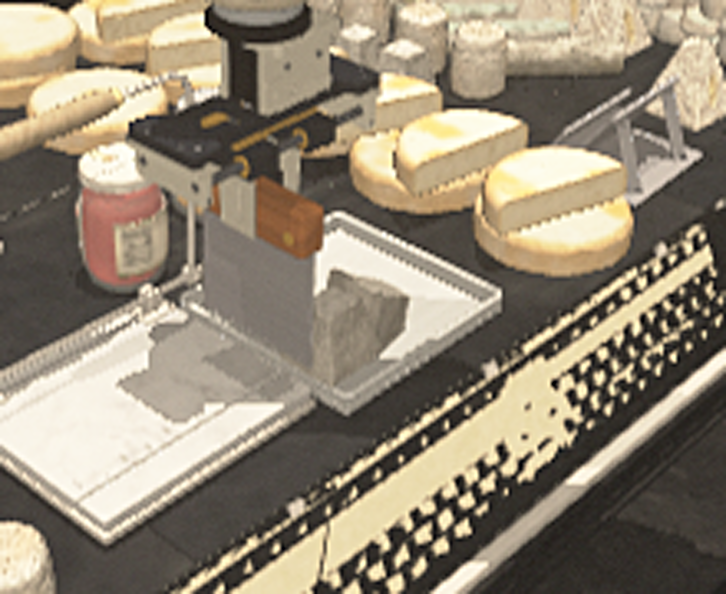

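View pics/t23.png

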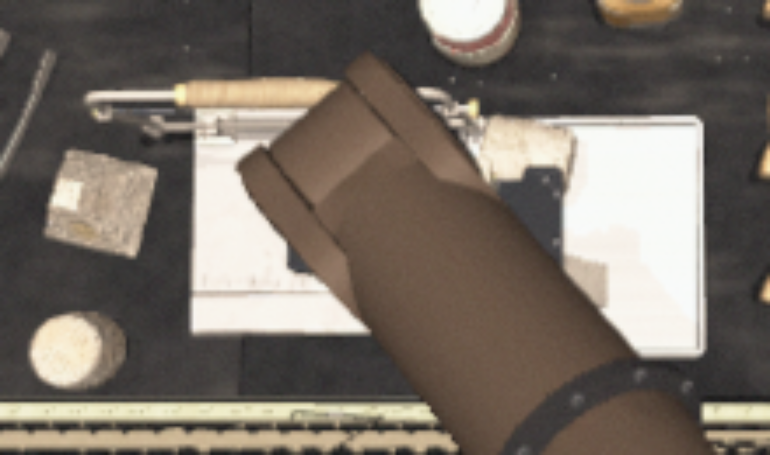

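```bash
python3 -m creep '[[[0,-0.3,0,0,0,0,-0.8],[0,-0.6,0,0,0,0,-0.8],[0,-0.9,0,0,0,0,-0.8],[0,-1.2,0,0,0,0,-0.8],[0,-1.5,0,0,0,0,-0.8]]]' 60
python3 - <<'E'
from h import *
im=arm.get_image('scene'); cv2.imwrite('pics/s24.png',cv2.resize(im[190:370,200:420,::-1],None,fx=3.3,fy=3.3,interpolation=cv2.INTER_CUBIC))
im=arm.get_image('top'); cv2.imwrite('pics/t24.png',cv2.resize(im[190:320,130:350,::-1],None,fx=3.5,fy=3.5))
E
```

```text
clock: 22.35
position: [0.5543, 0.2337, 0.1479]
ee_rot: [0.009, -3.139, -0.007]
force: [-1.0, 3.4, -2.1]
width: 0.28
```

View pics/s24.png

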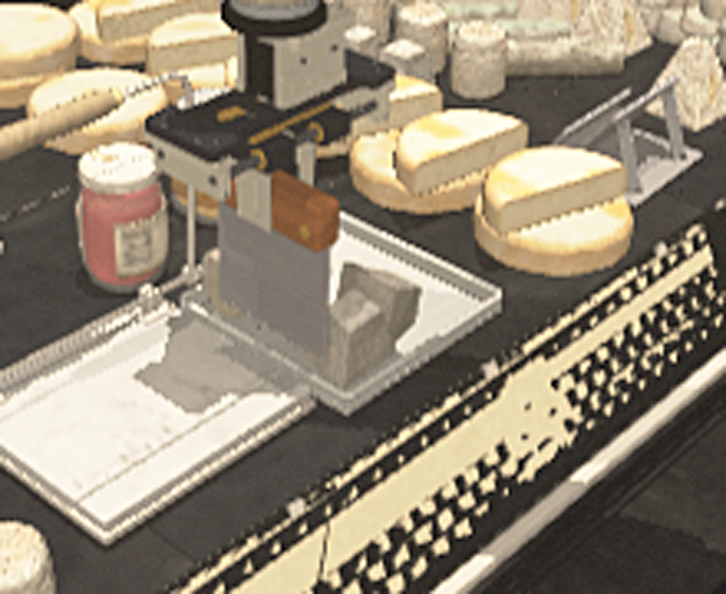

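View pics/t24.png

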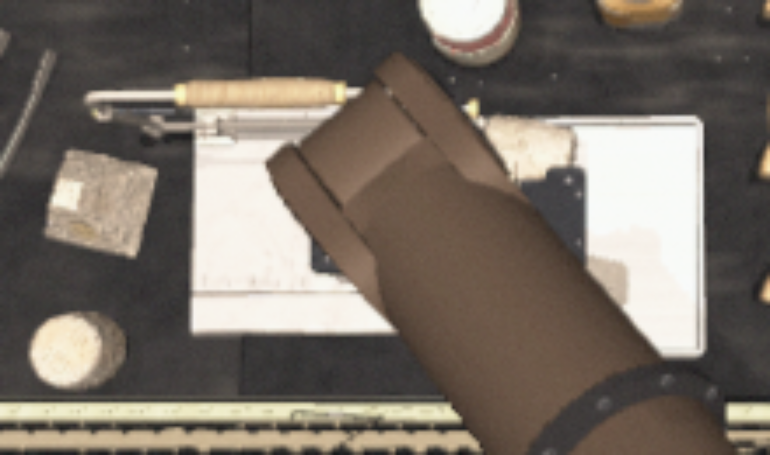

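```bash
python3 -m creep '[[[0,-0.3,0,0,0,0,-0.8],[0,-0.6,0,0,0,0,-0.8],[0,-0.9,0,0,0,0,-0.8],[0,-1.2,0,0,0,0,-0.8],[0,-1.5,0,0,0,0,-0.8]]]' 60
python3 - <<'E'
from h import *
im=arm.get_image('scene'); cv2.imwrite('pics/s25.png',cv2.resize(im[190:370,200:420,::-1],None,fx=3.3,fy=3.3,interpolation=cv2.INTER_CUBIC))
E
```

```text
clock: 22.95
position: [0.5543, 0.2193, 0.1482]
ee_rot: [0.009, -3.14, -0.008]
force: [-1.3, 4.5, -2.1]
width: 0.287
```

View pics/s25.png

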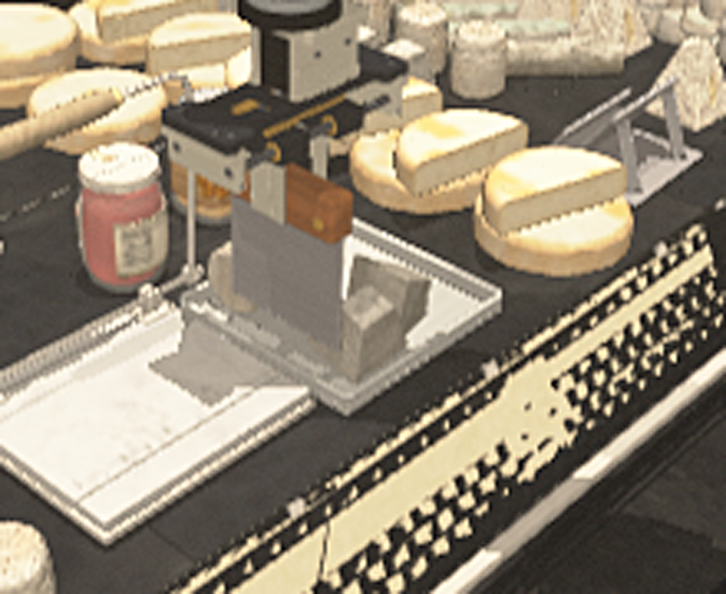

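```bash
python3 -m creep '[[[0,0.2,2,0,0,0,-0.8],[0,0.4,5.5,0,0,0,-0.8],[0,0.4,9.5,0,0,0,-0.8],[0,4.5,12,0,0,0,-0.8],[0,9,14,0,0,0,-0.8]]]' 60
python3 - <<'E'
from h import *
T=wristT();np.save('T26.npy',T)
im=arm.get_image('wrist'); cv2.imwrite('pics/w26.png',im[:,:,::-1])
im=arm.get_image('scene'); cv2.imwrite('pics/s26.png',cv2.resize(im[190:370,200:420,::-1],None,fx=3.3,fy=3.3,interpolation=cv2.INTER_CUBIC))
im=arm.get_image('top'); cv2.imwrite('pics/t26.png',cv2.resize(im[190:320,130:350,::-1],None,fx=3.5,fy=3.5))
E
```

```text
clock: 23.5
position: [0.5564, 0.3063, 0.2903]
ee_rot: [0.001, 3.14, 0.003]
force: [0.6, 0.7, -1.8]
width: 0.279
```

View pics/w26.png

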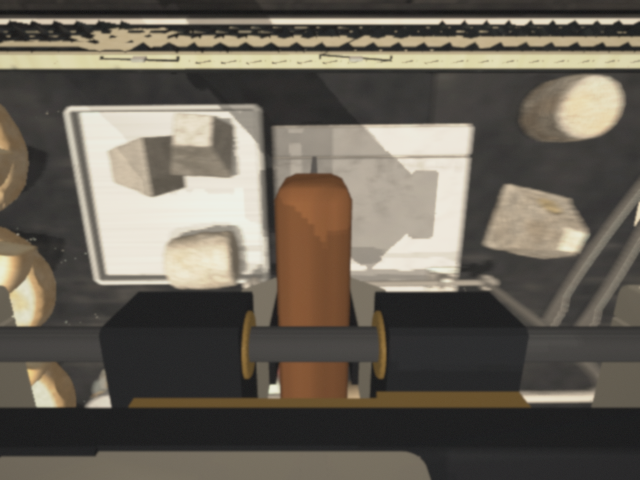

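View pics/s26.png

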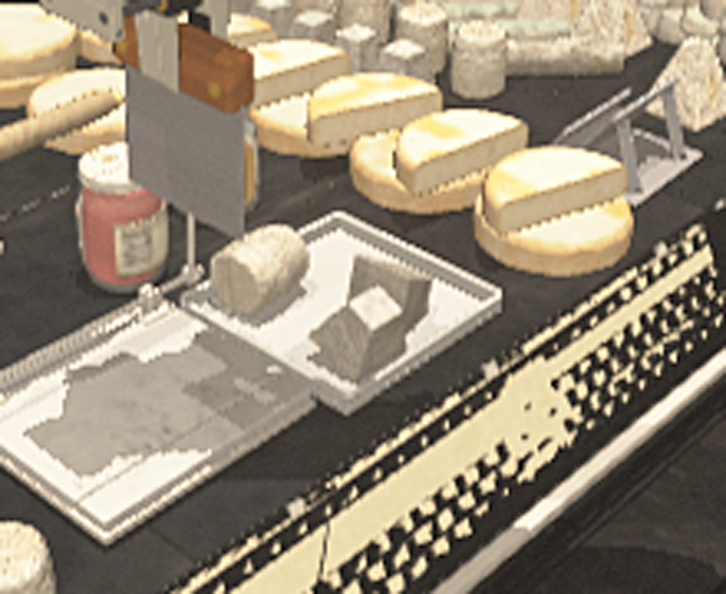

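View pics/t26.png

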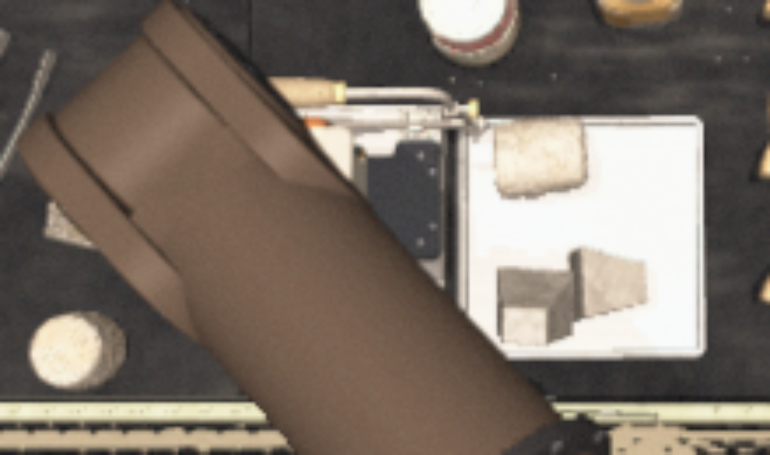

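```bash
python3 - <<'E'
from h import *
o=np.array([.5605,.1505]);c,s=np.cos(.01),np.sin(.01)
def loc(p): d=p[:2]-o; return np.round([c*d[0]+s*d[1],-s*d[0]+c*d[1]],4)
t=lambda u,v,z:ray2z('top',130+u/3.5,190+v/3.5,z)
T=np.load('T26.npy');w=lambda u,v,z:ray2z('wrist',u,v,z,T)
print('rim',[loc(t(*q,.02)) for q in [(460,352),(703,352),(703,120)]])
print('drum',[loc(t(*q)) for q in [(541,158,.04),(541,120,.045),(541,195,.03)]],loc(w(202,258,.04)))
print('A',[loc(t(*q)) for q in [(537,303,.02),(525,325,.057)]],loc(w(203,135,.05)),loc(w(203,172,.01)))
print('B',loc(t(610,284,.035)),loc(w(148,165,.03)))
E
```

```text
rim [array([-0.0929,  0.0996]), array([-0.0948, -0.0961]), array([ 0.0936, -0.0984])]
drum [array([0.0613, 0.0325]), array([0.0914, 0.032 ]), array([0.0325, 0.0332])] [0.0589 0.0364]
A [array([-0.0541,  0.0374]), array([-0.0728,  0.0443])] [-0.0687  0.0518] [-0.029   0.0373]
B [-0.0401 -0.0221] [-0.0391 -0.0127]
```

```bash
python3 -m creep '[[[-0.3,-3,0.4,0,0,-5,-0.8],[-1,-7.6,0.8,0,0,-12,-0.8],[-1.7,-12.2,1.2,0,0,-19,-0.8],[-2.4,-16.9,1.6,0,0,-26,-0.8],[-3.1,-21.6,1.6,0,0,-33,-0.8]]]' 60
python3 -m creep '[[[-0.8,-4.7,0,0,0,-7.5,-0.8],[-1.6,-9.4,0,0,0,-15,-0.8],[-2.4,-14.1,0,0,0,-22.5,-0.8],[-3.2,-18.8,0,0,0,-30,-0.8],[-4,-23.5,0,0,0,-37.5,-0.8]]]' 60
python3 -m creep '[[[-0.6,-4.6,0,0,0,-7.5,-0.8],[-1.2,-8.7,0,0,0,-15,-0.8],[-1.2,-8.9,0,0,0,-15.3,-0.8],[-1.2,-8.9,0,0,0,-15.3,-0.8]]]' 60
python3 - <<'E'
from h import *; s=arm.observe(); print(s['joints'].round(2),s['position'],s['ee_rot'])
print(R.from_rotvec(s['ee_rot']).as_matrix().round(3))
T=wristT();np.save('T27.npy',T)
im=arm.get_image('wrist'); cv2.imwrite('pics/w27.png',im[:,:,::-1])
E
```

```text
clock: 24.15
position: [0.5227, 0.089, 0.304]
ee_rot: [-0.895, -3.011, -0.005]
force: [1.8, -0.8, -2.2]
width: 0.279
clock: 24.65
position: [0.4813, -0.1455, 0.3038]
ee_rot: [1.816, 2.563, 0.004]
force: [0.3, 0.0, -2.8]
width: 0.284
clock: 25.05
position: [0.4696, -0.2331, 0.3035]
ee_rot: [2.137, 2.302, 0.004]
force: [0.2, 0.8, -3.1]
width: 0.28
[ 0.34  0.22  0.02  1.73 -0.01  1.19  0.44] [ 0.46962546 -0.23313908  0.30348889] [2.13650496 2.30234215 0.00427373]
[[-0.075  0.997  0.002]
 [ 0.997  0.075  0.002]
 [ 0.001  0.002 -1.   ]]
```

View pics/w27.png

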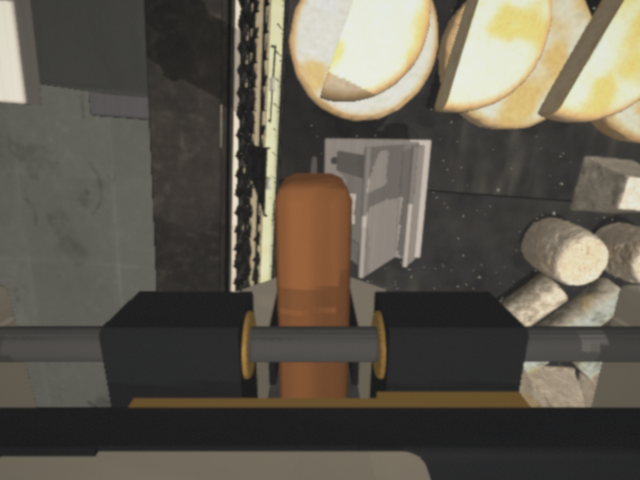

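```bash
python3 - <<'E'
from h import *; s=arm.observe(); c=R.from_rotvec(s['ee_rot'])
g=R.from_rotvec([1.86155638,1.99074497,0.56762621])
d=(g*c.inv()).as_rotvec(degrees=True); print(d.round(2),(d/4).round(2))
print(([.4543,-.2429,.2069]-s['position'])*100, g.as_matrix()[:,2])
E
```

```text
[  2.95 -30.79  -0.65] [ 0.74 -7.7  -0.16]
[-1.60686258 -1.1545216  -9.66821827] [ 0.51432886  0.04832011 -0.85623069]
```

```bash
python3 -m creep '[[[-0.4,-0.3,-1.5,0.7,-7.5,-0.15,-0.8],[-0.8,-0.6,-3.5,1.4,-15,-0.3,-0.8],[-1.2,-0.9,-6,2.1,-22.5,-0.5,-0.8],[-1.6,-1.15,-9.1,2.95,-30.8,-0.65,-0.8],[-1.6,-1.15,-9.6,2.95,-30.8,-0.65,-0.8]]]' 60
python3 -m creep '[[[0,0,0,0,0,0,-0.8],[0,0,0,0,0,0,-0.8]]]' 60
python3 - <<'E'
from h import *; s=arm.observe(); print(s['joints'].round(2),s['position'],s['ee_rot'])
c=R.from_rotvec(s['ee_rot']);g=R.from_rotvec([1.86155638,1.99074497,0.56762621])
print((g*c.inv()).as_rotvec(degrees=True)); print(c.as_matrix().round(3))
im=arm.get_image('wrist'); cv2.imwrite('pics/w28.png',im[:,:,::-1])
im=arm.get_image('scene'); cv2.imwrite('pics/s28.png',cv2.resize(im[110:310,330:590,::-1],None,fx=2.8,fy=2.8))
E
```

```text
clock: 25.6
position: [0.4571, -0.2378, 0.2125]
ee_rot: [1.861, 2.007, 0.567]
force: [2.3, 0.7, -2.0]
width: 0.278
clock: 25.8
position: [0.4578, -0.2385, 0.2132]
ee_rot: [1.866, 2.008, 0.565]
force: [-0.2, -0.3, -1.7]
width: 0.281
[ 0.69  0.15 -0.09  2.22 -0.76  0.48  1.31] [ 0.45776614 -0.23853962  0.21315741] [1.8663355  2.00774734 0.56545717]
[-0.33539533 -0.75326867 -0.45265566]
[[-0.078  0.861  0.503]
 [ 0.997  0.057  0.057]
 [ 0.021  0.505 -0.863]]
```

View pics/s28.png

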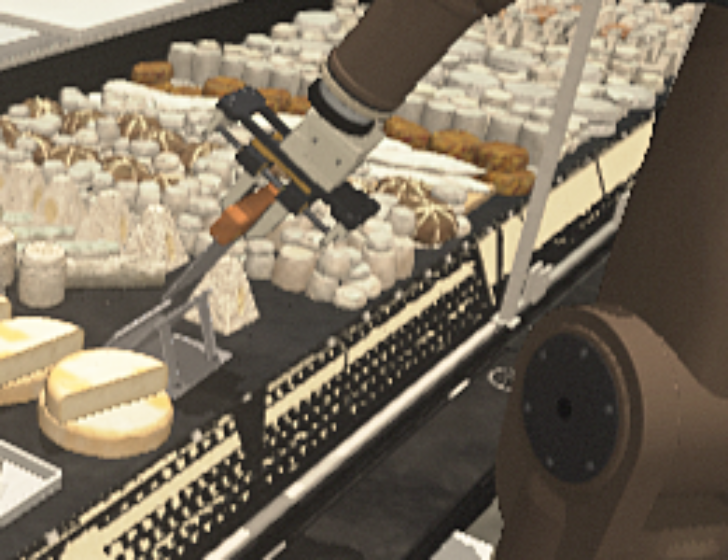

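```bash
python3 -m creep '[[[0.9,0,-1.8,-0.1,-0.2,-0.1,-0.8],[1.8,0,-3.6,-0.2,-0.4,-0.2,-0.8],[2.7,0,-5.3,-0.3,-0.7,-0.4,-0.8],[3.5,0,-6.8,-0.3,-0.7,-0.4,-0.8],[3.9,0,-7.6,-0.3,-0.7,-0.4,-0.8]]]' 60
python3 -m creep '[[[0,0,0,0,0,0,-0.8]]]' 60
python3 - <<'E'
from h import *; s=arm.observe(); print(s['joints'].round(2),s['position'],s['ee_rot'],s['force'])
c=R.from_rotvec(s['ee_rot']);g=R.from_rotvec([1.86155638,1.99074497,0.56762621])
print((g*c.inv()).as_rotvec(degrees=True)); print(([.5057,-.2381,.1213]-s['position'])*100)
im=arm.get_image('wrist'); cv2.imwrite('pics/w29.png',im[:,:,::-1])
im=arm.get_image('scene'); cv2.imwrite('pics/s29.png',cv2.resize(im[180:280,330:460,::-1],None,fx=5.5,fy=5.5))
E
```

```text
clock: 26.4
position: [0.4994, -0.2385, 0.1373]
ee_rot: [1.857, 1.992, 0.57]
force: [0.3, -0.4, -2.4]
width: 0.279
clock: 26.5
position: [0.4989, -0.2385, 0.1372]
ee_rot: [1.858, 1.992, 0.57]
force: [0.2, -0.0, -2.3]
width: 0.278
[ 0.77  0.34 -0.27  2.24 -1.07  0.26  1.61] [ 0.49887144 -0.23850802  0.13723282] [1.8576499  1.99224692 0.57035869] [ 0.18556948 -0.01396307 -2.29450022]
[-0.00483105  0.12876172 -0.16112542]
[ 0.68285563  0.04080238 -1.5932821 ]
```

View pics/s29.png

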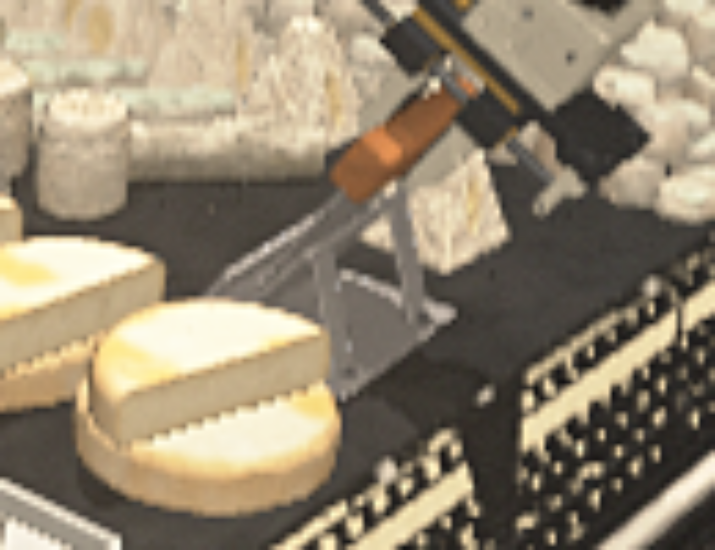

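View pics/w29.png

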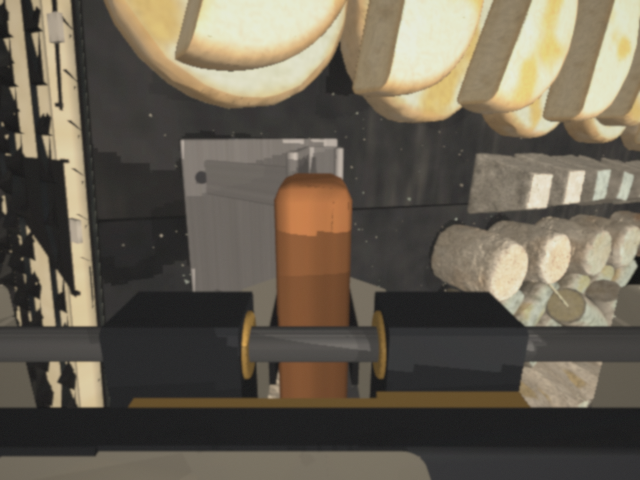

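```bash
python3 -m creep '[[[0.25,0,-0.5,0,0,0,-0.8],[0.45,0,-1,0,0,0,-0.8],[0.6,0,-1.5,0,0,0,-0.8],[0.6,0,-1.6,0,0,0,-0.8],[0.6,0,-1.6,0,0,0,-0.8]]]' 60
python3 - <<'E'
from h import *; s=arm.observe(); print(s['joints'].round(2),s['position'],s['ee_rot'],s['force'],s['ft_torque'])
E
```

```text
clock: 27.1
position: [0.5047, -0.2397, 0.1222]
ee_rot: [1.858, 1.988, 0.57]
force: [8.3, -0.7, -0.8]
width: 0.279
[ 0.81  0.38 -0.34  2.24 -1.14  0.2   1.68] [ 0.50472862 -0.23966845  0.12217398] [1.85782657 1.98833026 0.57016283] [ 8.27683834 -0.73544035 -0.78090743] [ 0.20730503 -1.71824248 -0.24806157]
```

```bash
python3 -m creep '[[[0.1,0,-0.15,0,0,0,-0.8],[0.1,0,-0.15,0,0,0,-0.35],[0.1,0,-0.15,0,0,0,0],[0.1,0,-0.15,0,0,0,0.3],[0.1,0,-0.15,0,0,0,0.3]]]' 15
python3 - <<'E'
from h import *; s=arm.observe(); print(s['joints'].round(2),s['position'],s['width'],s['force'],s['ft_torque'])
T=wristT();np.save('T30.npy',T)
im=arm.get_image('wrist'); cv2.imwrite('pics/w30.png',im[:,:,::-1])
E
```

```text
clock: 27.6
position: [0.5036, -0.2394, 0.1193]
ee_rot: [1.86, 1.99, 0.568]
force: [0.2, -0.2, 0.8]
width: 0.537
[ 0.82  0.38 -0.34  2.24 -1.14  0.2   1.69] [ 0.50356996 -0.23936099  0.119331  ] 0.5367065706514997 [ 0.18291137 -0.17083117  0.84274909] [-0.11647594  0.50250544  0.04818427]
```

View pics/w30.png

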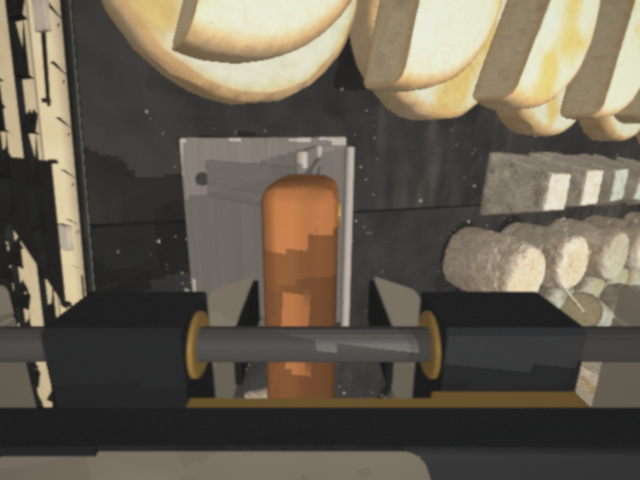

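```bash
python3 -m creep '[[[-0.3,0,-0.1,0,0,0,0.5],[-1,0,1,0,0,0,0.5],[-2.1,-0.1,2.8,0,0,0,0.5],[-3.4,-0.2,5,0,0,0,0.5],[-5,-0.3,7.5,0,0,0,0.5]]]' 15
python3 -m creep '[[[-1,0,2.5,0,0,0,0.5],[-2,0,6,0,4,0,0.5],[-3,0,10,0,10,0,0.5],[-4,3,13,0,16,0,0.5],[-4,7,13,0,22,0,0.5]]]' 15
python3 -m creep '[[[0,-5,0,0,0,0,0.5],[0,-10,0,0,0,0,0.5],[0,-15,0,0,0,0,0.5],[0,-15,0,0,0,0,0.5]]]' 15
python3 - <<'E'
from h import *; s=arm.observe(); print(s['joints'].round(2),s['position'])
T=wristT();np.save('T31.npy',T)
im=arm.get_image('top'); cv2.imwrite('pics/t31.png',im[:,:,::-1])
im=arm.get_image('scene'); cv2.imwrite('pics/s31.png',im[:,:,::-1])
crop('pics/top0.png','pics/t0b.png',390,230,520,300,6)
crop('pics/t31.png','pics/t31b.png',390,230,520,300,6)
crop('pics/t31.png','pics/t31a.png',140,200,340,310,4)
crop('pics/s31.png','pics/s31a.png',160,150,460,370,2.6)
E
```

```text
clock: 28.15
position: [0.4531, -0.2421, 0.1948]
ee_rot: [1.86, 1.991, 0.568]
force: [1.6, -0.2, 0.3]
width: 0.75
clock: 28.65
position: [0.4142, -0.1786, 0.3277]
ee_rot: [2.093, 2.205, 0.226]
force: [2.0, 1.3, -1.1]
width: 0.752
clock: 29.05
position: [0.4129, -0.3318, 0.3228]
ee_rot: [2.095, 2.209, 0.228]
force: [-0.4, 0.5, -0.3]
width: 0.749
[ 0.62  0.17  0.06  1.77 -0.17  1.11  0.8 ] [ 0.41285216 -0.33180026  0.32284034]
```

View pics/t31b.png

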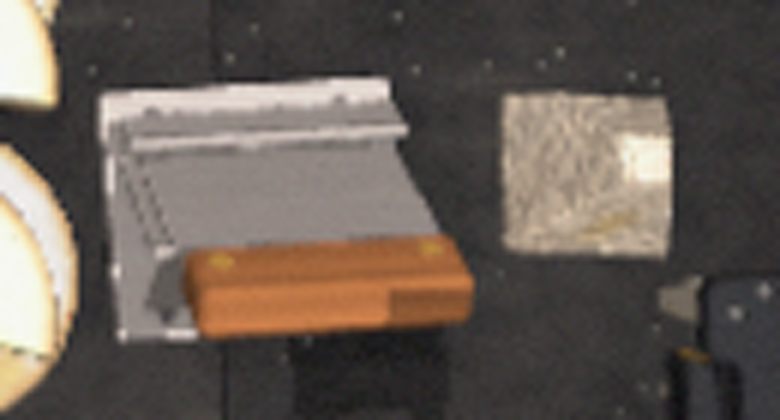

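View pics/t31a.png

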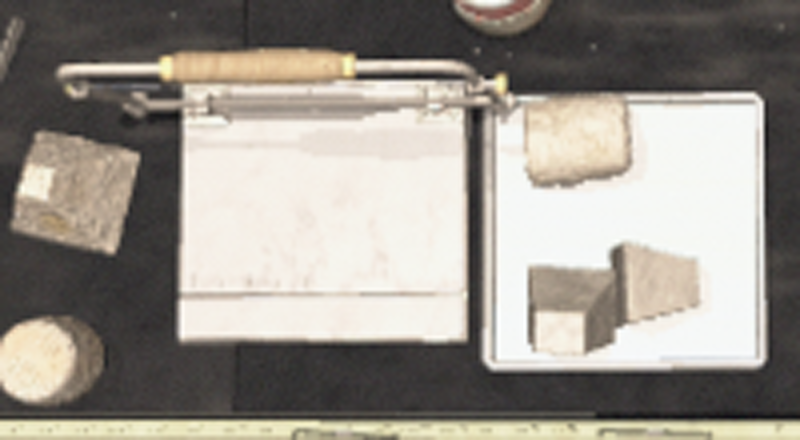

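View pics/s31a.png

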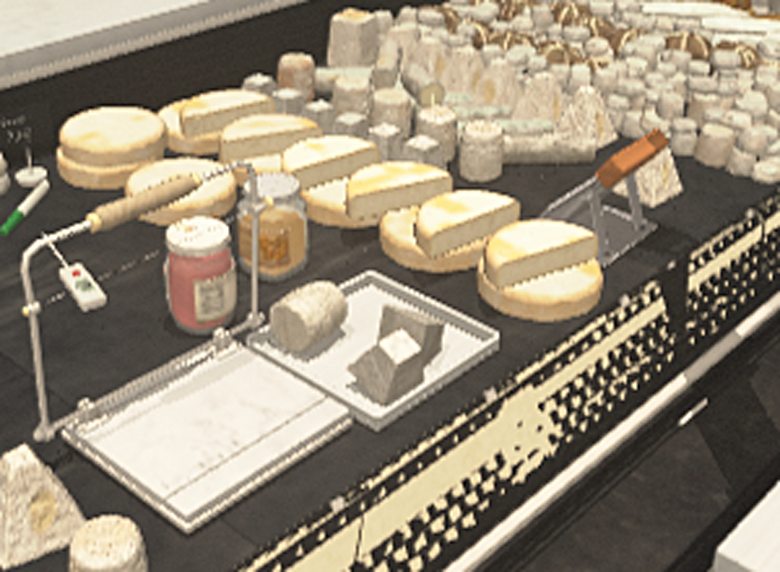

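```bash
python3 -m creep '[[[0,0,0,0,0,0,0.5],[0,0,0,0,0,0,0.5]]]' && python3 -c "
from h import *; print(arm.observe()['dq'].round(3)); print(arm.sign_off())"
```

```text
clock: 29.35
position: [0.4148, -0.3239, 0.3237]
ee_rot: [2.086, 2.219, 0.233]
force: [-0.0, 0.2, 0.1]
width: 0.749
[-0.003 -0.001  0.005 -0.004  0.002 -0.001  0.002]
the job is handed in; nothing more can be done
None
```

The job is done and handed in at about 29 s of the 72 s. I raised the wire bow to its upright stop, swept the three cheeses off the board into the tray with the scraper blade, and leaned the scraper back in its stand.

What the last pictures and readings showed:

- **Bow:** still upright. My estimate when I let go was about 1.6 rad, against the 1.45 needed.
- **Cheeses:** all three are inside the tray. The drum lies against the tray's back wall and both bricks have tipped onto their sides. The estimated centres are 60 mm or so off the tray's centre at most, against the 74 mm limit. I worked these out from pixels, and the top and wrist cameras differed by up to about 10 mm on the bricks.
- **Scraper:** it sits within a few millimetres of where it stood at the start.
- **Sweep force:** the readings taken at the end of each move, on the wrist and not on the cheeses themselves, stayed below 6 N against the 15 N limit. A brief peak in between would not have shown.
- **Bystanders:** none looked moved in the pictures, though I did not measure them.

Three things did not go as planned:

- The wrist's joint limit kept me from gripping the scraper at its full 35° lean. I gripped and returned it at 31°, and it settled back against the rest when released.
- The bow's path did not match my hinge estimate at first. That gave a sideways force of about 26 N partway up, until I corrected the arc.
- The stand's base plate and the scraper's grip gave stand positions 8 mm apart. I relied on the grip and returned the scraper to the recorded grasp pose.

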